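# Clear pulled drives into the lock box

### The arm

A 7-joint arm with a two-finger parallel gripper is mounted at the origin on the work surface. World frame = base frame: x ahead of the robot, y to its left, z up, the work surface at z = 0. Lengths are in mm, angles in degrees, forces in N, time in s.
With the tool pointing down it reaches from about 400 to 900 mm from the base axis. Payload 5.5 kg.
Tool frame: the origin (TCP) lies between the finger pads; the fingertips stand 25 mm ahead of it and the grasp point (between the pads) lies 6 mm ahead of it (nose_length is the distance from the TCP to the fingertips, in mm); x points along the fingers, y is the direction in which the jaws open and shut, and the axes are right-handed (so a half turn about x gives the same grasp; the last joint's range is limited). The gripper opens to 92 mm and grips with 3 to 60 N. Pads are 19 mm wide; open, the fingers measure 130 mm over their backs; the gripper's body (75 mm by 190 mm) begins 47 mm behind the grasp point.
Start: joints at [86.07, 28.699, -24.465, 88.831, 12.651, 65.22, -12.049], TCP at [211.767, -614.536, 251.729] pointing down, gripper open.
Joint ranges: [-164.97, 164.97], [-17.58, 116.51], [-87.97, 89.64], [11.32, 138.91], [-80.73, 260.73], [10.89, 115.49], [-147.41, 147.41]. Speed limits (degrees/s): [147.25, 147.25, 180, 180, 180, 180, 180].

### API

Orientations are given as [roll, pitch, yaw] about the fixed x, y, z axes, in that order (R = Rz(yaw) Ry(pitch) Rx(roll)).
In Python, from station import sense, camera, calibration, hand_in, nose_length gives the robot as it stands. The module is installed in compiled form; this text tells all that it offers.
- The arm moves only by the shell command python3 -m pendant 'ROWS' [FORCE]. ROWS is JSON, a list that holds one entry, the list of rows, each a list of 7 numbers: the turn, a rotation vector about the tool's x, y, z in rad, then the shift along the tool's x, y, z in mm, then the opening, from 0 (shut) to 1 (fully open). In form: [[[wx, wy, wz, x, y, z, hand], ...]]. A call has 1 to 10 rows; each row is the pose to reach, as a shift and turn from the pose commanded when the call began, along the tool's axes at that moment; what a row does not reach only later rows make up. A row lasts 1/10 s, in which the tool goes at most 50 mm and 8.59 degrees, less where a joint would pass 70% of its speed; a pose out of reach is approached as far as the arm can. A call with a gripper value outside its range is refused whole. The fingers move at their own pace and stop on an object; FORCE is the grip in N (left out, the last holds). Time passes only in rows, so rows that repeat a pose let the fingers close. It gives the time, the measured TCP pose, the force and the opening at its end, in the units of the state.
- sense(): the state, without advancing time (a new reading comes with each control period).
- camera(name): name is "scene" or "top" or "wrist"; returns (picture, depth): 420x560x3 uint8, blue, green, red; 420x560 float32, mm along the optical axis (not along the pixel's ray), 0 where there is no reading.
- calibration(name): a dict with "fx", "fy", "cx", "cy" (pixels), "xyz" and "orientation" of the camera in the world. Camera axes: x right, y down, z forward; pixel columns grow to the right and rows downward; lengths in mm; the calibration is good to about 2 mm. A picture is of the moment at which its call begins: read the wrist's pose just before it. calibration takes no time and is no camera call; for the wrist camera it gives the pose at the moment of the call.
- hand_in(): hands the job in, once; it reports no verdict.
The state is a dict: "time_s": time; "joint_pos": joint angles; "joint_vel": joint speeds; "effort": joint torques, N m; "eef_pos": TCP position; "orientation": TCP orientation; "contact_force": force on the tool from outside, world axes, zero at the start; "wrist_torque": the same for the moment, N m; "width": opening from 0.0 (shut) to 1.0 (fully open).
Only numpy, scipy, OpenCV 4.12 (cv2) and the standard library are available. Lean on these libraries where they do the work, as an engineer would, in place of code of your own. Each camera call takes 0.05 s, during which the arm holds its last target.

### The job

Lock away the pulled data drives: turn the cam lever of the steel lock box fully out to free the hatch, slide the hatch all the way open and drop every drive into the box, both those standing in the slotted rack and the one lying on the bench. Then slide the hatch fully shut and turn the cam lever fully back to its locked position. The empty plastic bracket stays in its slot in the rack, and the other things on the bench stay where they are.

Things in the scene. Friction and masses are not known exactly. Their poses are not given: they have to be found in the camera images.
- lockbox: Grey sheet-steel lock box for drives, bolted down, 410 x 270 x 130 mm high, walls 4 mm, floor 6 mm. Origin: on the bench under the centre of the roof opening; x points away from the robot; the box spans x -110 to +300, y -135 to +135 mm. The opening is 170 (x) by 200 mm (y), centred on the origin; the rest of the roof is closed. Position and yaw vary.
- opening (a point): Centre of the hatch opening, at roof height (130 mm above the bench); axes as the box.
- hatch (a joint): Travel (m) of the steel hatch plate, 194 x 208 x 4 mm, lying on the roof between two rails: 0 = shut over the opening, 0.17 = fully open, slid to the box's +x over the rear roof. About 3 N of friction; stays where left. While the cam lever is locked its nose stands in front of a keeper block on the hatch, which then cannot open.
- hatch_handle (a point): Middle of the hatch's handle: a round dark steel bar 10 mm thick, 100 mm long along the box's y, on two end legs, its centre 38 mm above the hatch plate (172 mm above the bench). Moves with the hatch: 75 mm in front (-x) of the opening's centre when shut.
- cam (a joint): Angle (rad) of the cam lever: 0 = locked, its arm along the roof's edge towards the box's -x; 1.57 = fully free, its arm sticking out sideways (box -y). From above it turns anticlockwise to free. Vertical pivot, about 1.4 N at the knob; stays where left. Its nose can only return in front of the keeper when the hatch is fully shut.
- cam_pivot (a point): Pivot of the cam lever, on the roof's -y edge (at box x = 30, y = -122 mm), at roof height.
- cam_knob (a point): Knob at the end of the cam lever's arm, 85 mm from the pivot: upright black cylinder 18 mm across and 32 mm tall. This point lies on its axis, 24 mm above the arm's bar, 8 mm below the knob's top, 174 mm above the bench. Moves with the lever.
- rack: Grey slotted rack fixed on the bench, 120 (x) x 270 (y) x 36 mm high. Origin: centre of its underside. Five slots 18 mm wide run along its x, at y = -108, -54, 0, 54, 108 mm; slot floors 8 mm above the bench, so a standing drive's top is 78 mm above the bench. Position, yaw and which slot holds what vary.
- drive1: 2.5-inch server drive: aluminium block 100 x 70 x 15 mm, about 0.2 kg, steel and paper plate on one face, green circuit board on the other. Starts standing on a long edge in a rack slot. Origin: middle of its lower long edge face; x along the 100 mm, y across the 15 mm thickness, z up the 70 mm height (centre at z 35 mm). May be absent (None).
- drive2: 2.5-inch server drive: aluminium block 100 x 70 x 15 mm, about 0.2 kg, steel and paper plate on one face, green circuit board on the other. Starts standing on a long edge in a rack slot. Origin: middle of its lower long edge face; x along the 100 mm, y across the 15 mm thickness, z up the 70 mm height (centre at z 35 mm). May be absent (None).
- drive3: 2.5-inch server drive: aluminium block 100 x 70 x 15 mm, about 0.2 kg, steel and paper plate on one face, green circuit board on the other. Starts standing on a long edge in a rack slot. Origin: middle of its lower long edge face; x along the 100 mm, y across the 15 mm thickness, z up the 70 mm height (centre at z 35 mm). May be absent (None).
- drive4: 2.5-inch server drive: aluminium block 100 x 70 x 15 mm, about 0.2 kg, steel and paper plate on one face, green circuit board on the other. Starts standing on a long edge in a rack slot. Origin: middle of its lower long edge face; x along the 100 mm, y across the 15 mm thickness, z up the 70 mm height (centre at z 35 mm). May be absent (None).
- drive5: 2.5-inch server drive like the others (100 x 70 x 15 mm, about 0.2 kg), which starts lying flat on the bench beyond the rack. Origin: centre of its underside as it lies; x along its 100 mm length, y along its 70 mm width, z across its 15 mm thickness (centre 7.5 mm up z).
- bracket: Empty black plastic mounting bracket: an open rectangular frame of a drive's outline (100 x 70 x 15 mm) with nothing in it, standing in one slot of the rack. Not a drive. Origin: middle of its lower edge, axes as the standing drives.
- heatsink: Finned aluminium heat sink 60 x 45 x 34 mm on the bench between box and rack. Not part of the job. Origin: centre of underside.
- fan: Black case fan 80 x 80 x 25 mm lying on the bench. Not part of the job. Origin: centre of underside.
- adapter: Black power adapter brick 105 x 45 x 30 mm. Not part of the job. Origin: centre of underside.
- cup: Small yellow plastic cup, 70 mm across, 55 mm high. Not part of the job. Origin: centre of underside.
- driver: Screwdriver lying on the bench. Not part of the job.
- duster: Air duster can, 66 mm across, 200 mm high, standing. Not part of the job. Origin: centre of underside.
- tape: Cardboard ring of tape 90 mm across, 24 mm high. Not part of the job. Origin: centre of underside.
There are look-alikes about, which are no part of the job. What is shaped like the drive5 but purple is not meant.

How it is judged:
By the outcome, as a careful person would: the job done as asked, in the order asked, and still so for the second after the job is handed in, with the robot touching nothing.
Of drive1, drive2, drive3, drive4 only 2 to 4 are there at a start; the rules pass over those that are not, and their reading is None.
At some moment in a run one of drive5 may be knocked a few centimetres aside while the robot is not near it.
Once in a run the grip may slacken for a moment while it holds something.
It also fails if it takes over 210 s, if anything falls off the work surface, if the arm or the gripper's body presses on something with over 40 N, if the wrist force passes 120 N, or if a joint passes its speed limit or range.

## Working session

There is one attempt and no reset: what is moved stays moved. The work goes in short steps, Python scripts to look and compute and a shell command to move; the robot and the scene stay as the last step left them, time stands still between calls to the robot, and variables do not carry over. Pictures are saved under pics/ and viewed, and the job is handed in when it is done.

```bash
ls; mkdir -p pics
python3 - <<'E'
from station import *
import cv2
print(sense()); print(nose_length if not callable(nose_length) else nose_length())
for n in ["scene","top","wrist"]:
    p,d=camera(n); cv2.imwrite(f"pics/{n}0.png",p); print(n,calibration(n))
E
```

```text
pics
{'time_s': 0.0, 'joint_pos': array([ 86.07066801,  28.75481293, -24.45318906,  88.89139775,
        12.64927006,  65.21830431, -12.05006876]), 'joint_vel': array([-0.01381374, -0.12684788,  0.07394142, -0.00678016,  0.10996206,
        0.0718784 ,  0.03940545]), 'effort': array([ 3.97097683e-04, -5.66578424e+01, -5.81612572e+00, -2.79112959e+01,
       -6.88537862e-02,  3.08992609e-02,  2.04580729e-04]), 'eef_pos': array([ 211.47659857, -613.95091983,  250.66759437]), 'orientation': array([-92.96734509,  89.88852924, 106.04376926]), 'contact_force': array([-0.20032963,  0.12913471,  0.30946007]), 'wrist_torque': array([ 0.0122493 , -0.02628348,  0.04223597]), 'width': 1.0007886745705858}
25.0
scene {'fx': 428.7013513600148, 'fy': 428.7013513600148, 'cx': 288.13097843055164, 'cy': 213.76726125808466, 'xyz': array([1219.40630245, -898.18399253,  864.19677919]), 'orientation': array([-122.84418849,    0.60816599,   35.27301443])}
top {'fx': 439.73930770436243, 'fy': 439.73930770436243, 'cx': 275.3395440796167, 'cy': 209.9744290721587, 'xyz': array([ 442.32030873,   22.28853624, 1324.57486383]), 'orientation': array([-174.98440864,   -1.0552538 ,  -88.5133344 ])}
wrist {'fx': 311.6841244580837, 'fy': 311.6841244580837, 'cx': 282.020216686628, 'cy': 208.65863675299087, 'xyz': array([ 287.53911822, -588.15625764,  384.49426827]), 'orientation': array([ 1.62626962e+02,  2.97144822e-02, -7.10098506e+01])}
```

View pics/scene0.png

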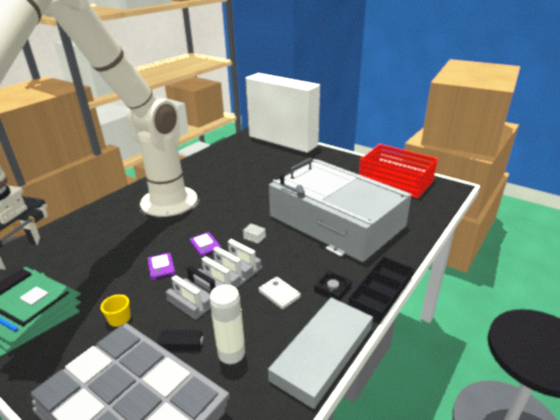

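View pics/top0.png

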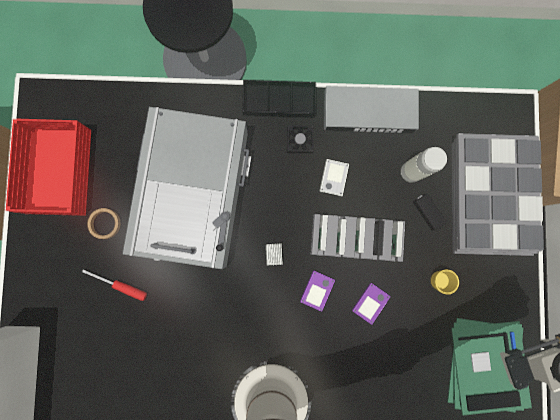

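View pics/wrist0.png

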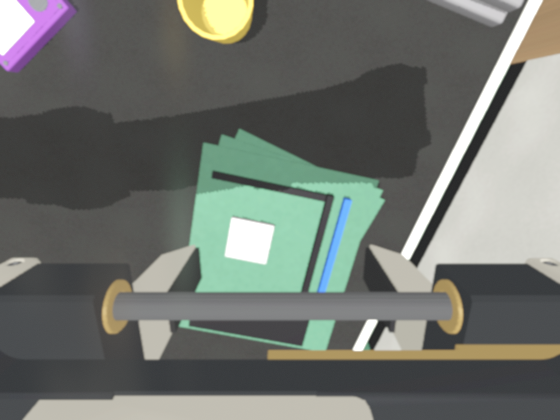

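```bash
cat > h.py <<'E'
from station import *
import cv2, numpy as np
from scipy.spatial.transform import Rotation as R
def Rm(o): return R.from_euler('xyz',o,degrees=True).as_matrix()
def ray(c,u,v):
    d=np.array([(u-c['cx'])/c['fx'],(v-c['cy'])/c['fy'],1.0])
    return Rm(c['orientation'])@d
def onz(c,u,v,z):
    d=ray(c,u,v); s=(z-c['xyz'][2])/d[2]; return c['xyz']+s*d
def proj(c,P):
    q=Rm(c['orientation']).T@(np.array(P,float)-c['xyz']); return np.array([c['fx']*q[0]/q[2]+c['cx'],c['fy']*q[1]/q[2]+c['cy']])
def dpt(c,u,v,d): return c['xyz']+ray(c,u,v)*d[int(round(v)),int(round(u))]
def crop(p,x0,y0,x1,y1,k,name):
    cv2.imwrite('pics/'+name,cv2.resize(p[y0:y1,x0:x1],None,fx=k,fy=k,interpolation=cv2.INTER_CUBIC))
def rows(target,o_target=None):
    """delta from current measured pose in tool axes: shift mm, rotvec"""
    s=sense(); T=Rm(s['orientation']); sh=T.T@(np.array(target)-s['eef_pos'])
    return sh
E
python3 - <<'E'
from h import *
p=cv2.imread('pics/top0.png')
crop(p,110,90,260,280,4,'t_box.png' ) if 0 else crop(p,110,95,260,280,3.2,'t_box.png')
crop(p,290,140,420,330,3.1,'t_rack.png')
E
```

```text
(no output)
```

View pics/t_box.png

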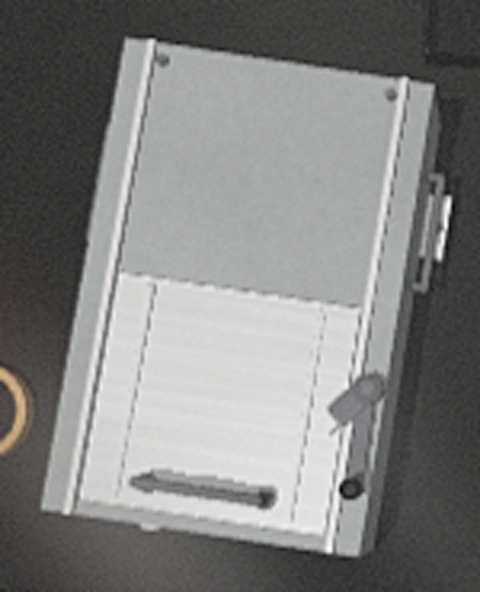

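View pics/t_rack.png

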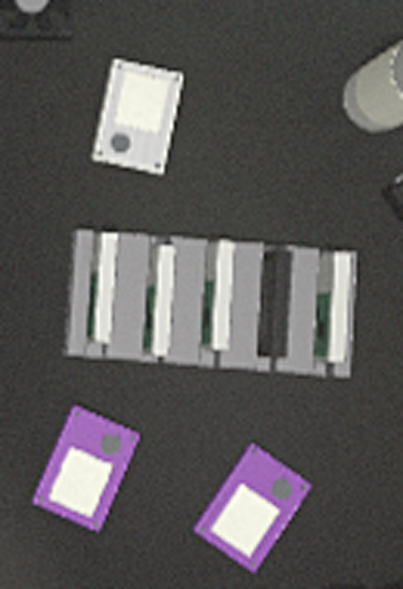

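Run:
```python
from h import *
c=calibration('top')
k=3.2
f=lambda u,v,z:onz(c,110+u/k,95+v/k,z)
cs=[f(125,38,130),f(435,85,130),f(368,556,130),f(42,512,130)]
for q in cs: print(q.round(1))
# box coords +300,+135 ; +300,-135 ; -110,-135; -110,+135
B=np.array([[300,135],[300,-135],[-110,-135],[-110,135]],float);W=np.array(cs)[:,:2]
bm=B.mean(0);wm=W.mean(0)
A=(B-bm);C=(W-wm)
th=np.arctan2((A[:,0]*C[:,1]-A[:,1]*C[:,0]).sum(),(A*C).sum())
r=np.array([[np.cos(th),-np.sin(th)],[np.sin(th),np.cos(th)]])
o=wm-r@bm
print('box',o,np.degrees(th)); print('res',(W-(o+B@r.T)).round(1))
print('handle', f(140,482,172), f(268,497,172), 'model',o+r@[-75,0])
print('knob top',f(352,487,182),'pivot',f(374,383,145),'model',o+r@[-55,-122],o+r@[30,-122])
k=3.1
g=lambda u,v,z:onz(c,290+u/k,140+v/k,z)
print('rack corners z36',[g(*q,36)[:2].round(1) for q in [(78,229),(357,250),(350,377),(66,355)]])
for n,(a,b) in dict(d1=((107,233),(102,344)),d2=((166,244),(159,356)),d3=((225,240),(219,350)),br=((277,250),(272,357)),d5=((343,252),(337,363))).items():
    P,Q=g(*a,78),g(*b,78); print(n,((P+Q)/2).round(1),np.linalg.norm(P-Q).round(1),np.degrees(np.arctan2(*(P-Q)[[1,0]])).round(1))
cc=[g(*q,15) for q in [(117,58),(185,72),(164,175),(93,160)]]
print('drive5',np.mean(cc,0).round(1),[q[:2].round(1) for q in cc])
```

```text
[824.6 360.1 130. ]
[791.5  90.9 130. ]
[385.3 134.3 130. ]
[415.1 408.6 130. ]
box [509.73235615 259.21652194] -6.480483193950228
res [[ 1.6  0.6]
 [-1.1 -0.3]
 [ 0.1 -3.2]
 [-0.6  2.9]]
handle [442.28582606 317.31562404 172.        ] [432.84117303 213.18354638 172.        ] model [435.21157925 267.68137926]
knob top [442.70609864 144.28934554 182.        ] pivot [530.10243714 133.03539517 145.        ] model [441.31428517 144.20362021] [525.77116567 134.61011524]
rack corners z36 [array([ 547.7, -116. ]), array([ 535. , -382.5]), array([ 414.6, -375.8]), array([ 428.4, -106.9])]
d1 [ 490.5 -136.8   78. ] 101.7 -1.7
d2 [ 481.4 -190.2   78. ] 102.7 -2.9
d3 [ 487.4 -244.9   78. ] 101.0 -2.6
br [ 480.9 -293.2   78. ] 98.2 -2.4
d5 [ 478.8 -353.6   78. ] 102.0 -3.0
drive5 [ 661.3 -176.5   15. ] [array([ 718. , -153.4]), array([ 706.1, -220.2]), array([ 604.3, -200.9]), array([ 617. , -131.7])]
```

```bash
cat >> h.py <<'E'
BO=np.array([510.0,259.0]); BY=-6.5
def box(x,y,z):
    a=np.radians(BY); return np.array([BO[0]+x*np.cos(a)-y*np.sin(a),BO[1]+x*np.sin(a)+y*np.cos(a),z])
def plan(target,jaw=None):
    """target TCP; jaw = desired world heading (deg) of tool y, tool x down; prints row values"""
    s=sense(); T=Rm(s['orientation'])
    print('t',round(s['time_s'],2),'tcp',s['eef_pos'].round(1),'jaw',np.degrees(np.arctan2(T[1,1],T[0,1])).round(2),'w',round(s['width']*92,1),'F',s['contact_force'].round(1))
    if jaw is None: rv=np.zeros(3)
    else:
        best=None
        for k in (0,180):
            a=np.radians(jaw+k); x=np.array([0,0,-1.]); y=np.array([np.cos(a),np.sin(a),0]); D=np.stack([x,y,np.cross(x,y)],1)
            rv_=R.from_matrix(T.T@D).as_rotvec()
            if best is None or np.linalg.norm(rv_)<np.linalg.norm(best): best=rv_
        rv=best
    print('turn',rv.round(3),'shift',(T.T@(np.array(target)-s['eef_pos'])).round(1))
    print('q',s['joint_pos'].round(0))
E
python3 -c "
from h import *
print(Rm(sense()['orientation']).round(3)); print(box(-55,-122,0),box(30,-207,0))
plan(box(-55,-122,260),90+BY)"
```

```text
[[-0.     0.326 -0.945]
 [ 0.001 -0.945 -0.326]
 [-1.    -0.002 -0.   ]]
[441.54275586 144.01041036   0.        ] [516.37409042  49.93452946   0.        ]
t 0.15 tcp [ 211.6 -614.1  250.9] jaw -70.99 w 92.1 F [ 0.6  0.  -1.1]
turn [0.445 0.    0.002] shift [  -8.1 -641.8 -464.4]
q [ 86.  29. -24.  89.  13.  65. -12.]
```

```bash
python3 -m pendant '[[[0.22,0,0,-20,-257,-372,1],[0.22,0,0,-20,-257,-372,1],[0.22,0,0,-20,-257,-372,1],[0.22,0,0,-20,-257,-372,1],[0.22,0,0,-20,-257,-372,1],[0.22,0,0,-20,-257,-372,1],[0.22,0,0,-20,-257,-372,1],[0.22,0,0,-20,-257,-372,1],[0.22,0,0,-20,-257,-372,1],[0.22,0,0,-20,-257,-372,1]]]' 20
python3 -c "
from h import *
plan(box(-55,-122,260),90+BY)"
```

```text
time_s: 1.15
eef_pos: [484.3, -242.3, 272.6]
orientation: [-148.4, 89.7, 38.7]
contact_force: [0.0, 0.2, -0.3]
width: 0.996
t 1.15 tcp [ 484.3 -242.3  272.6] jaw -82.91 w 91.7 F [ 0.   0.2 -0.3]
turn [ 0.237 -0.004  0.003] shift [  13.6 -388.6   -5.1]
q [ 52.  17. -34. 103.  11.  63. -69.]
```

```bash
python3 -m pendant '[[[0.237,-0.004,0.003,14,-389,-5,1],[0.237,-0.004,0.003,14,-389,-5,1],[0.237,-0.004,0.003,14,-389,-5,1],[0.237,-0.004,0.003,14,-389,-5,1],[0.237,-0.004,0.003,14,-389,-5,1],[0.237,-0.004,0.003,14,-389,-5,0.5],[0.237,-0.004,0.003,14,-389,-5,0.5],[0.237,-0.004,0.003,14,-389,-5,0.5],[0.237,-0.004,0.003,14,-389,-5,0.5],[0.237,-0.004,0.003,14,-389,-5,0.5]]]'
python3 - <<'E'
from h import *
plan(box(-55,-122,180),90+BY)
p,d=camera('wrist'); cv2.imwrite('pics/w1.png',p)
c=calibration('wrist'); print(proj(c,box(-55,-122,182)),proj(c,box(-75,0,172)))
E
```

```text
time_s: 2.15
eef_pos: [441.0, 137.2, 257.5]
orientation: [43.4, 89.7, -143.6]
contact_force: [-0.6, -1.5, -0.6]
width: 0.617
t 2.15 tcp [441.  137.2 257.5] jaw -97.03 w 56.7 F [-0.6 -1.5 -0.6]
turn [-0.009  0.004 -0.004] shift [77.5 -7.2 -0. ]
q [  21.   11.  -47.  114.   10.   59. -127.]
[269.50144594 229.34321381] [111.52219817 251.00326981]
```

View pics/w1.png

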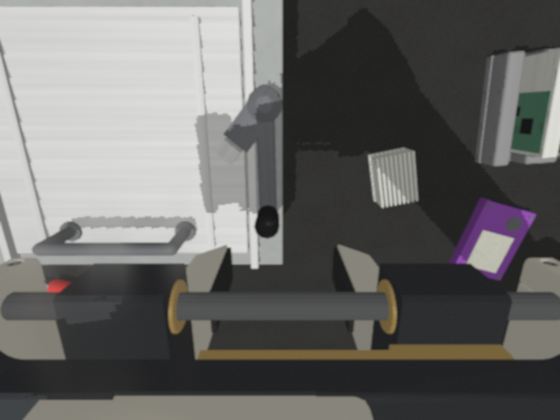

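Run:
```python
from h import *
c=calibration('wrist');p,d=camera('wrist')
pts=[]
for v in range(195,245,3):
    for u in range(255,283,3):
        if d[v,u]>0:
            q=dpt(c,u,v,d)
            if q[2]>168: pts.append(q)
pts=np.array(pts);print(len(pts),pts.min(0),pts.max(0),pts.mean(0))
t=pts[pts[:,2]>177];print(t.mean(0),t.min(0),t.max(0))
crop(p,230,180,300,260,6,'w1c.png')
plan(box(-55,-122,180),90+BY)
```

```text
60 [434.93058551 138.77014498 171.15471383] [451.56745901 154.76843261 183.61027772] [444.56350624 146.55017272 180.22728865]
[443.87759938 146.91965757 181.12586653] [434.93058551 138.83681707 177.0834842 ] [451.03496388 154.76843261 183.61027772]
t 2.25 tcp [441.5 135.2 257.5] jaw -97.27 w 49.7 F [ 0.5 -0.3  0.6]
turn [-0.014  0.004 -0.004] shift [77.4 -9.   0.7]
q [  22.   11.  -47.  114.   10.   59. -127.]
```

View pics/w1c.png

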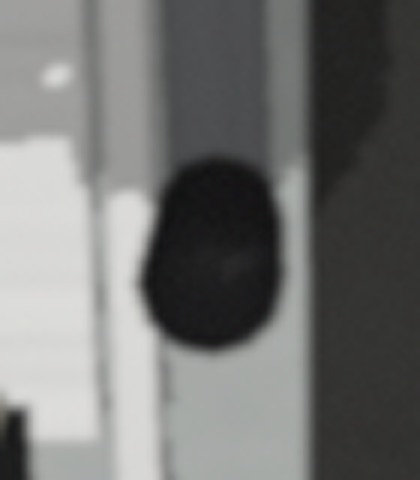

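```bash
python3 -m pendant '[[[-0.01,0.004,-0.004,0,-11,1,0.5],[-0.01,0.004,-0.004,40,-11,2,0.5],[-0.01,0.004,-0.004,77,-11,2,0.5],[-0.01,0.004,-0.004,77,-11,2,0.5],[-0.01,0.004,-0.004,77,-11,2,0.5],[-0.01,0.004,-0.004,77,-11,2,0.1],[-0.01,0.004,-0.004,77,-11,2,0.1],[-0.01,0.004,-0.004,77,-11,2,0.1],[-0.01,0.004,-0.004,77,-11,2,0.1]]]' 15
python3 - <<'E'
from h import *
plan(box(-55,-122,180),90+BY)
E
```

```text
time_s: 3.15
eef_pos: [441.0, 147.8, 181.6]
orientation: [-158.1, 89.9, 15.3]
contact_force: [1.2, 1.9, 0.9]
width: 0.201
t 3.15 tcp [441.  147.8 181.6] jaw -96.62 w 18.5 F [1.2 1.9 0.9]
turn [-0.002 -0.002  0.001] shift [ 1.6  3.7 -1. ]
q [  17.   18.  -45.  118.   17.   50. -134.]
```

```bash
python3 -m pendant '[[[0,0,0,0,14.8,-1.3,0.1],[0,0,0,0,29,-5,0.1],[0,0,0,0,42.5,-11.4,0.1],[0,0,0,0,54.6,-20,0.1],[0,0,0,0,65,-30.4,0.1],[0,0,0,0,73.6,-42.5,0.1],[0,0,0,0,80,-56,0.1],[0,0,0,0,83.7,-70,0.1],[0,0,0,0,85,-85,0.1],[0,0,0,0,85,-92,0.1]]]' 15
python3 -m pendant '[[[0,0,0,0,0,0,0.1],[0,0,0,0,0,0,0.1],[0,0,0,0,0,0,0.1]]]' 15
python3 - <<'E'
from h import *
plan(box(30,-207,180),90+BY)
p,d=camera('wrist'); cv2.imwrite('pics/w2.png',p)
E
```

```text
time_s: 4.15
eef_pos: [517.4, 54.7, 179.0]
orientation: [-3.8, 89.3, 169.7]
contact_force: [-19.6, 8.5, 8.7]
width: 0.197
time_s: 4.45
eef_pos: [517.7, 54.7, 178.9]
orientation: [-5.1, 89.4, 168.4]
contact_force: [-12.9, 7.9, 5.2]
width: 0.196
t 4.45 tcp [517.7  54.7 178.9] jaw -96.49 w 18.0 F [-12.9   7.9   5.2]
turn [0.    0.01  0.001] shift [-1.1  4.9  0.8]
q [  24.   24.  -41.  110.   19.   53. -122.]
```

View pics/w2.png

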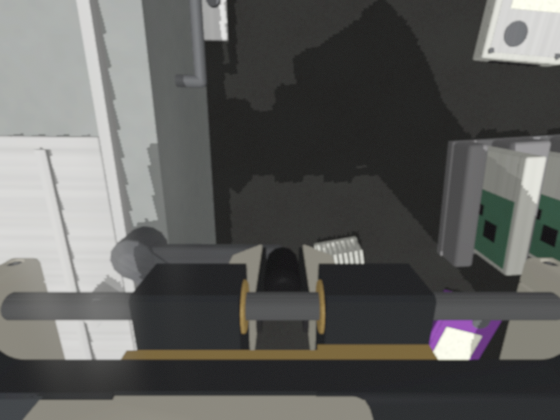

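```bash
sed -i 's/^BO=.*/BO=np.array([511.5,263.0]); BY=-6.5/' h.py; python3 -m pendant '[[[0,0,0,0,0,2,0.5],[0,0,0,0,0,2,0.5],[0,0,0,-40,0,2,0.4],[0,0,0,-80,0,2,0],[-0.3,0,0,-80,0,2,0],[-0.6,0,0,-80,0,2,0],[-0.9,0,0,-80,0,2,0],[-1.2,0,0,-80,0,2,0],[-1.2,0,0,-80,0,2,0],[-1.2,0,0,-80,0,2,0]]]' 15
python3 - <<'E'
from h import *
plan(box(-107,0,250),90+BY)
E
```

```text
time_s: 5.5
eef_pos: [521.2, 51.0, 260.7]
orientation: [115.5, 89.9, -19.4]
contact_force: [0.1, -0.3, -0.6]
width: 0.004
t 5.5 tcp [521.2  51.  260.7] jaw -44.82 w 0.3 F [ 0.1 -0.3 -0.6]
turn [ 0.902 -0.001 -0.001] shift [  10.4 -240.2  -77.2]
q [ 35.  21. -54. 106.  19.  63. -70.]
```

```bash
python3 -m pendant '[[[-0.15,0,0,0,0,0,0],[-0.3,0,0,0,0,0,0],[-0.45,0,0,0,0,0,0],[-0.6,0,0,0,0,0,0],[-0.75,0,0,0,0,0,0],[-0.9,0,0,0,0,0,0],[-1.05,0,0,0,0,0,0],[-1.2,0,0,0,0,0,0],[-1.2,0,0,0,0,0,0],[-1.2,0,0,0,0,0,0]]]'
python3 - <<'E'
from h import *
plan(box(-107,0,250),90+BY)
E
```

```text
time_s: 6.5
eef_pos: [520.6, 51.8, 260.5]
orientation: [119.9, 89.9, 53.3]
contact_force: [0.0, 0.6, -0.4]
width: 0.004
t 6.5 tcp [520.6  51.8 260.5] jaw 23.39 w 0.4 F [ 0.   0.6 -0.4]
turn [-1.049e+00  0.000e+00 -1.000e-03] shift [  10.6  -17.3 -250.8]
q [ 45.  28. -69. 106.  29.  66. -11.]
```

```bash
python3 -m pendant '[[[-0.15,0,0,11,-17,-251,0],[-0.3,0,0,11,-17,-251,0],[-0.45,0,0,11,-17,-251,0],[-0.6,0,0,11,-17,-251,0],[-0.75,0,0,11,-17,-251,0],[-0.9,0,0,11,-17,-251,0],[-1.05,0,0,11,-17,-251,0],[-1.05,0,0,11,-17,-251,0],[-1.05,0,0,11,-17,-251,0],[-1.05,0,0,11,-17,-251,0]]]'
python3 - <<'E'
from h import *
plan(box(-107,0,180),90+BY)
p,d=camera('wrist'); cv2.imwrite('pics/w3.png',p)
c=calibration('wrist'); print(proj(c,box(-75,50,172)),proj(c,box(-75,-50,172)))
E
```

```text
time_s: 7.5
eef_pos: [404.0, 275.3, 249.7]
orientation: [16.3, 90.0, 9.8]
contact_force: [-0.2, -0.9, 0.5]
width: 0.008
t 7.5 tcp [404.  275.3 249.7] jaw 83.58 w 0.7 F [-0.2 -0.9  0.5]
turn [ 0.001  0.001 -0.   ] shift [69.7 -0.1  1.2]
q [ 25.  34. -82. 111.  37.  69.  13.]
[348.65858574 270.19938941] [216.73449751 269.96186668]
```

View pics/w3.png

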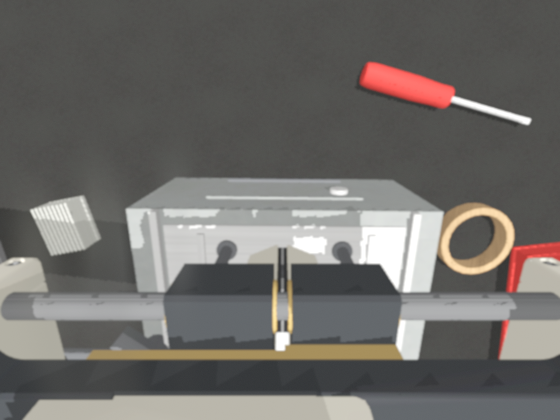

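```bash
python3 -m pendant '[[[0,0,0,35,0,1,0],[0,0,0,69,0,1,0],[0,0,0,69,0,1,0],[0,0,0,69,0,1,0],[0,0,0,69,0,8,0],[0,0,0,69,0,16,0]]]'
python3 - <<'E'
from h import *
plan(box(85,0,180),90+BY)
E
```

```text
time_s: 8.15
eef_pos: [420.8, 274.8, 182.4]
orientation: [36.2, 89.8, 30.1]
contact_force: [0.6, 0.2, 0.5]
width: 0.005
t 8.15 tcp [420.8 274.8 182.4] jaw 83.86 w 0.5 F [0.6 0.2 0.5]
turn [ 0.006  0.003 -0.002] shift [  2.9  -2.6 176.4]
q [ 20.  39. -75. 113.  43.  63.  10.]
```

Now push the hatch open, slowly.

```bash
python3 -m pendant '[[[0,0,0,2,0,12,0],[0,0,0,2,0,26,0],[0,0,0,2,0,42,0],[0,0,0,2,0,58,0],[0,0,0,2,0,74,0],[0,0,0,2,0,90,0],[0,0,0,2,-1,106,0],[0,0,0,2,-2,122,0],[0,0,0,2,-2,138,0],[0,0,0,2,-2,150,0]]]'
python3 - <<'E'
from h import *
plan(box(85,0,180),90+BY)
E
python3 -m pendant '[[[0,0,0,0,0,8,0],[0,0,0,0,0,16,0],[0,0,0,0,0,22,0],[0,0,0,0,0,26,0],[0,0,0,0,0,28,0],[0,0,0,0,0,28,0],[0,0,0,0,0,28,0]]]'
python3 - <<'E'
from h import *
plan(box(85,0,180),90+BY)
for n in ['top','wrist']:
    p,d=camera(n); cv2.imwrite(f'pics/{n}4.png',p)
crop(cv2.imread('pics/top4.png'),110,95,260,280,3.2,'t4.png')
E
```

```text
time_s: 9.15
eef_pos: [569.3, 256.6, 178.9]
orientation: [110.3, 89.9, 104.1]
contact_force: [-3.8, 2.4, 1.9]
width: 0.001
t 9.15 tcp [569.3 256.6 178.9] jaw 83.86 w 0.1 F [-3.8  2.4  1.9]
turn [ 0.006 -0.001 -0.002] shift [-1.1 -0.4 26.9]
q [ 18.  48. -68.  96.  47.  70.  22.]
time_s: 9.85
eef_pos: [591.3, 253.9, 178.8]
orientation: [-161.1, 89.6, -167.0]
contact_force: [-16.7, -1.3, 8.4]
width: 0.0
t 9.85 tcp [591.3 253.9 178.8] jaw 84.08 w 0.0 F [-16.7  -1.3   8.4]
turn [ 0.01  -0.007  0.003] shift [-1.3 -0.1  4.7]
q [ 17.  49. -67.  92.  47.  72.  24.]
```

View pics/t4.png

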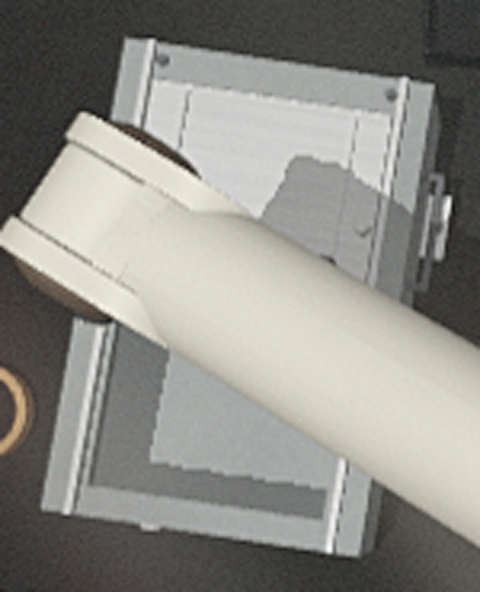

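```bash
python3 -m pendant '[[[0,0,0,0,0,-12,0],[0,0,0,-50,0,-12,0],[0,0,0,-90,0,-12,0.3],[0,0,0,-90,0,-12,0.5],[0,0,0,-100,-50,-20,0.5],[0,0,0,-100,-100,-25,0.5],[0,0,0,-100,-150,-30,0.5],[0,0,0,-100,-200,-35,0.5],[0,0,0,-100,-250,-40,0.5],[0,0,0,-100,-300,-45,0.5]]]' 
python3 -m pendant '[[[-0.06,0,0,0,-50,-5,0.5],[-0.06,0,0,0,-90,-15,0.5],[-0.06,0,0,0,-90,-15,0.5],[-0.06,0,0,0,-90,-15,0.5],[-0.06,0,0,0,-90,-15,0.5]]]'
python3 - <<'E'
from h import *
plan([490,-137,280],87.4)
p,d=camera('wrist'); cv2.imwrite('pics/w5.png',p);p,d=camera('top'); cv2.imwrite('pics/t5.png',p)
E
```

```text
time_s: 10.95
eef_pos: [519.6, -41.0, 278.1]
orientation: [-45.1, 89.9, -51.3]
contact_force: [0.6, -0.5, -0.7]
width: 0.499
time_s: 11.45
eef_pos: [495.7, -124.8, 278.6]
orientation: [8.1, 89.9, 5.5]
contact_force: [0.0, 0.0, 0.4]
width: 0.501
t 11.45 tcp [ 495.7 -124.8  278.6] jaw 87.37 w 46.1 F [0.  0.  0.4]
turn [-0.001  0.001 -0.   ] shift [ -1.4 -12.4  -5.1]
q [ 73.  37. -85. 106.  39.  74.  64.]
```

View pics/w5.png

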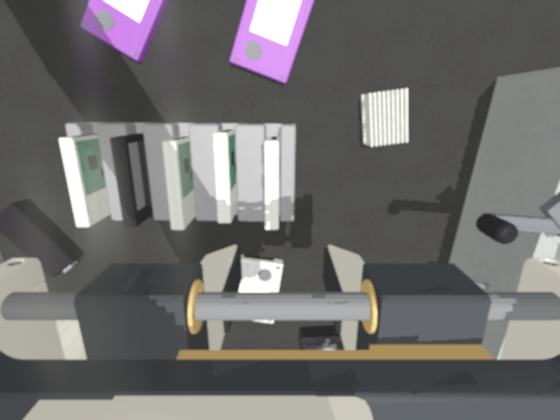

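View pics/t5.png

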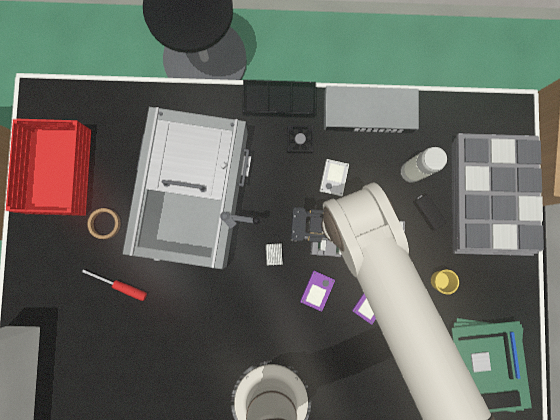

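```bash
python3 -m pendant '[[[0.15,0,0,-1,-6,-5,0.5],[0.3,0,0,-1,-12,-5,0.5],[0.45,0,0,-1,-12,-5,0.5],[0.6,0,0,-1,-12,-5,0.5],[0.75,0,0,-1,-12,-5,0.5],[0.9,0,0,-1,-12,-5,0.5],[1.05,0,0,-1,-12,-5,0.5],[1.2,0,0,-1,-12,-5,0.5],[1.35,0,0,-1,-12,-5,0.5],[1.5,0,0,-1,-12,-5,0.5]]]' 
python3 -m pendant '[[[0.15,0,0,0,0,0,0.5],[0.3,0,0,0,0,0,0.5],[0.45,0,0,0,0,0,0.5],[0.6,0,0,0,0,0,0.5],[0.75,0,0,0,0,0,0.5],[0.9,0,0,0,0,0,0.5],[1.05,0,0,0,0,0,0.5],[1.2,0,0,0,0,0,0.5],[1.35,0,0,0,0,0,0.5],[1.5,0,0,0,0,0,0.5]]]' 
python3 -m pendant '[[[0.1,0,0,0,0,0,0.5],[0.14,0,0,0,0,0,0.5],[0.14,0,0,0,0,0,0.5],[0.14,0,0,0,0,0,0.5]]]'
python3 - <<'E'
from h import *
plan([490,-137,280],87.4)
p,d=camera('wrist'); cv2.imwrite('pics/w6.png',p); np.save('w6d.npy',d); import json
c=calibration('wrist'); np.save('w6c.npy',c,allow_pickle=True)
E
```

```text
time_s: 12.55
eef_pos: [490.4, -135.4, 279.8]
orientation: [90.2, 89.9, 1.5]
contact_force: [-0.7, -0.1, -0.1]
width: 0.499
time_s: 13.55
eef_pos: [490.4, -135.2, 279.7]
orientation: [-169.1, 90.0, 16.2]
contact_force: [0.2, -0.3, -0.1]
width: 0.498
time_s: 13.95
eef_pos: [490.3, -135.9, 279.6]
orientation: [-147.4, 90.0, 30.2]
contact_force: [0.2, 0.3, -0.6]
width: 0.501
t 13.95 tcp [ 490.3 -135.9  279.6] jaw -92.36 w 46.1 F [ 0.2  0.3 -0.6]
turn [ 0.004 -0.001  0.   ] shift [-0.4  1.1  0.2]
q [ 52.  16. -46. 107.  12.  63. -91.]
```

View pics/w6.png

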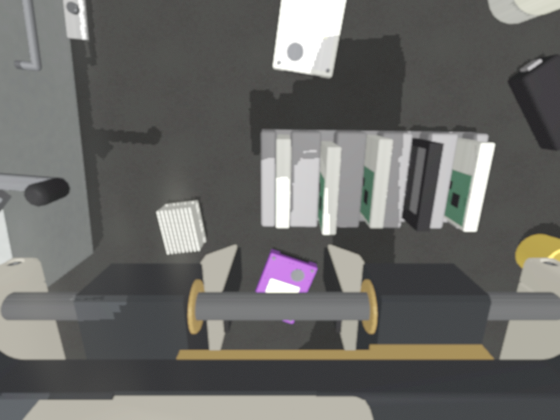

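Run:
```python
from h import *
c=np.load('w6c.npy',allow_pickle=True).item(); d=np.load('w6d.npy'); p=cv2.imread('pics/w6.png')
# points near z 78
vv,uu=np.mgrid[110:245,230:505]; D=d[110:245,230:505]
ds=np.stack([(uu-c['cx'])/c['fx'],(vv-c['cy'])/c['fy'],np.ones(uu.shape)],-1)*D[...,None]
P=ds@Rm(c['orientation']).T+c['xyz']
m=((P[...,2]>71)&(P[...,2]<84)&(D>0)).astype(np.uint8)
n,l,st,_=cv2.connectedComponentsWithStats(m)
for i in range(1,n):
    if st[i,4]>150:
        Q=P[l==i]; r=cv2.minAreaRect(Q[:,:2].astype(np.float32)); print(st[i,:5],Q.mean(0).round(1),[np.round(x,1) for x in r])
crop(p,240,110,510,245,2.9,'w6c.png')
```

```text
[  46   28   16   90 1272] [ 495.4 -138.    78.1] [array([ 493.4, -138.2]), array([ 16.2, 100. ]), np.float64(87.3)]
[ 139   28   24   90 1371] [ 490.7 -244.6   77.9] [array([ 488.7, -245.4]), array([15.8, 99.8]), np.float64(86.9)]
[ 184   32   31   90 1490] [ 484.4 -298.3   77.8] [array([ 481.9, -299.3]), array([ 16.3, 100.6]), np.float64(87.1)]
[ 231   32   34   89 1533] [ 482.7 -351.6   77.6] [array([ 480.4, -353.2]), array([17.3, 99.2]), np.float64(87.4)]
[  92   36   20   88 1275] [ 485.4 -190.9   78. ] [array([ 483.2, -191.4]), array([16.3, 99.2]), np.float64(87.0)]
```

View pics/w6c.png

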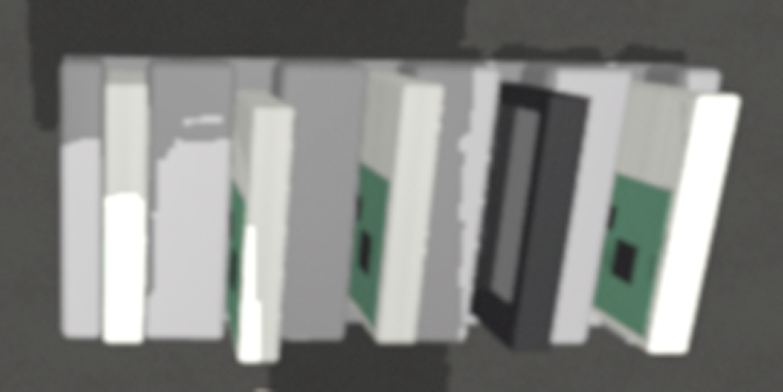

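```bash
python3 -m pendant '[[[0.004,0,0,40,2.5,-3,0.35],[0.004,0,0,80,2.5,-3,0.35],[0.004,0,0,130,2.5,-3,0.35],[0.004,0,0,170,2.5,-3,0.35],[0.004,0,0,200,2.5,-3,0.35],[0.004,0,0,212,2.5,-3,0.35],[0.004,0,0,212,2.5,-3,0.35],[0.004,0,0,212,2.5,-3,0],[0.004,0,0,212,2.5,-3,0],[0.004,0,0,212,2.5,-3,0]]]' 40
python3 -m pendant '[[[0,0,0,0,0,0,0],[0,0,0,-20,0,0,0],[0,0,0,-60,0,0,0],[0,0,0,-110,0,0,0],[0,0,0,-160,0,0,0],[0,0,0,-190,0,0,0],[0,0,0,-190,0,0,0],[0,0,0,-190,0,0,0]]]' 40
python3 - <<'E'
from h import *
plan(box(-8,-50,250),-90.)
p,d=camera('wrist'); cv2.imwrite('pics/w7.png',p)
E
```

```text
time_s: 15.0
eef_pos: [494.3, -138.0, 69.0]
orientation: [-147.0, 89.7, 30.2]
contact_force: [0.5, 2.1, -2.5]
width: 0.16
time_s: 15.8
eef_pos: [492.4, -140.7, 258.0]
orientation: [126.1, 89.9, -56.7]
contact_force: [-0.6, 0.3, -3.2]
width: 0.162
t 15.8 tcp [ 492.4 -140.7  258. ] jaw -92.88 w 14.9 F [-0.6  0.3 -3.2]
turn [-0.05  -0.001 -0.002] shift [   7.4 -354.8   12.3]
q [ 52.  18. -46. 108.  15.  61. -93.]
```

View pics/w7.png

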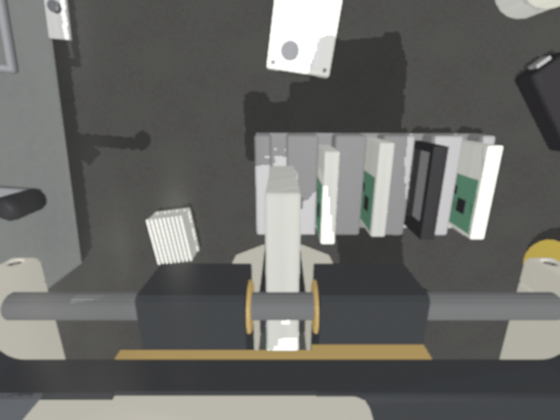

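```bash
python3 -m pendant '[[[0,0,0,-20,-40,0,0],[0,0,0,-20,-90,2,0],[0,0,0,-20,-140,4,0],[0,0,0,-20,-190,6,0],[0,0,0,-20,-240,8,0],[0,0,0,-20,-290,10,0],[0,0,0,-20,-330,12,0],[0,0,0,-20,-355,12,0],[0,0,0,-20,-355,12,0],[0,0,0,-20,-355,12,0]]]' 40
python3 - <<'E'
from h import *
plan(box(-8,-50,130),-90.)
p,d=camera('wrist'); cv2.imwrite('pics/w8.png',p)
E
```

```text
time_s: 16.85
eef_pos: [497.0, 215.1, 275.6]
orientation: [14.8, 89.8, -167.9]
contact_force: [0.3, -0.9, -3.0]
width: 0.156
t 16.85 tcp [497.  215.1 275.6] jaw -92.7 w 14.4 F [ 0.3 -0.9 -3. ]
turn [-0.047  0.003 -0.001] shift [145.6   0.7  -1.4]
q [  16.   22.  -53.  102.   19.   65. -136.]
```

View pics/w8.png

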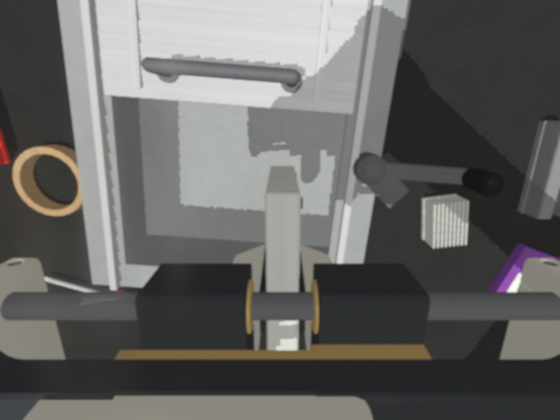

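```bash
python3 -m pendant '[[[-0.1,0,0,0,0,0,0],[-0.2,0,0,30,0,0,0],[-0.2,0,0,75,0,0,0],[-0.2,0,0,120,0,0,0],[-0.2,0,0,145,0,0,0],[-0.2,0,0,145,0,0,0],[-0.2,0,0,145,0,0,0.4],[-0.2,0,0,145,0,0,0.4],[-0.2,0,0,145,0,0,0.4],[-0.2,0,0,145,0,0,0.4]]]' 40
python3 -m pendant '[[[0,0,0,-40,0,0,0.4],[0,0,0,-90,0,0,0.4],[0,0,0,-140,0,0,0.4],[0,0,0,-140,0,0,0.4]]]' 40
python3 - <<'E'
from h import *
plan([483.2,-191.4,275],87.2)
p,d=camera('wrist'); cv2.imwrite('pics/w9.png',p)
E
```

```text
time_s: 17.9
eef_pos: [499.4, 215.7, 134.3]
orientation: [-171.1, 89.8, 17.5]
contact_force: [0.1, -0.1, -0.1]
width: 0.394
time_s: 18.3
eef_pos: [501.6, 218.3, 280.5]
orientation: [-169.2, 89.2, 19.5]
contact_force: [0.4, 0.8, -0.7]
width: 0.401
t 18.3 tcp [501.6 218.3 280.5] jaw -81.33 w 36.9 F [ 0.4  0.8 -0.7]
turn [ 0.2   -0.013  0.004] shift [  3.4 402.2  80.1]
q [  18.   23.  -56.  102.   21.   66. -126.]
```

View pics/w9.png

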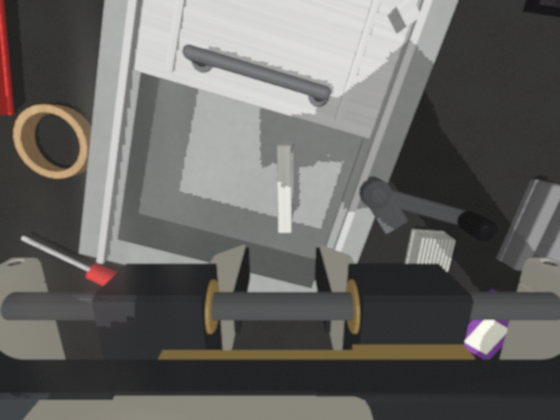

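```bash
python3 -m pendant '[[[0,-0.012,0.004,3,45,10,0.4],[0,-0.012,0.004,3,93,20,0.4],[0,-0.012,0.004,3,141,30,0.4],[0,-0.012,0.004,3,189,40,0.4],[0.1,-0.012,0.004,3,237,48,0.4],[0.2,-0.012,0.004,3,285,57,0.4],[0.2,-0.012,0.004,3,333,67,0.35],[0.2,-0.012,0.004,3,380,76,0.35],[0.2,-0.012,0.004,3,402,80,0.35],[0.2,-0.012,0.004,3,402,80,0.35]]]' 40
python3 -m pendant '[[[0,0,0,0,0,0,0.35],[0,0,0,0,0,0,0.35]]]' 40
python3 - <<'E'
from h import *
plan([483.2,-191.4,68],87.2)
E
```

```text
time_s: 19.35
eef_pos: [478.0, -199.0, 268.4]
orientation: [22.6, 89.2, -160.6]
contact_force: [1.2, 1.5, -0.2]
width: 0.354
time_s: 19.55
eef_pos: [479.6, -192.3, 269.3]
orientation: [18.9, 89.3, -163.8]
contact_force: [0.1, 0.2, -0.6]
width: 0.349
t 19.55 tcp [ 479.6 -192.3  269.3] jaw -92.68 w 32.1 F [ 0.1  0.2 -0.6]
turn [ 0.002  0.012 -0.004] shift [201.3  -1.9  -5.9]
q [ 58.  18. -48. 106.  15.  63. -88.]
```

```bash
python3 -m pendant '[[[0,0.012,-0.004,30,-1,-5,0.35],[0,0.012,-0.004,70,-1,-5,0.35],[0,0.012,-0.004,115,-1,-5,0.35],[0,0.012,-0.004,160,-1,-5,0.35],[0,0.012,-0.004,190,-1,-5,0.35],[0,0.012,-0.004,201,-1,-5,0.35],[0,0.012,-0.004,201,-1,-5,0.35],[0,0.012,-0.004,201,-1,-5,0],[0,0.012,-0.004,201,-1,-5,0],[0,0.012,-0.004,201,-1,-5,0]]]' 40
python3 -m pendant '[[[0,0,0,0,0,0,0],[0,0,0,-20,0,0,0],[0,0,0,-60,0,0,0],[0,0,0,-110,0,0,0],[0,0,0,-160,0,0,0],[0,0,0,-200,0,0,0],[0,0,0,-210,0,0,0],[0,0,0,-210,0,0,0],[0,0,0,-210,0,0,0]]]' 40
python3 - <<'E'
from h import *
plan(box(-8,-10,275),-90.)
E
```

```text
time_s: 20.55
eef_pos: [483.9, -191.7, 70.0]
orientation: [-156.1, 89.7, 21.1]
contact_force: [1.6, 2.8, -1.7]
width: 0.16
time_s: 21.45
eef_pos: [480.9, -194.2, 277.3]
orientation: [35.5, 89.9, -147.3]
contact_force: [-1.0, 0.4, -3.0]
width: 0.161
t 21.45 tcp [ 480.9 -194.2  277.3] jaw -92.85 w 14.8 F [-1.   0.4 -3. ]
turn [-0.05   0.001 -0.001] shift [   2.  -448.7    0.8]
q [ 60.  18. -49. 105.  15.  64. -87.]
```

```bash
python3 -m pendant '[[[-0.02,0,0,0,-45,0,0],[-0.04,0,0,0,-93,0,0],[-0.06,0,0,0,-141,0,0],[-0.09,0,0,0,-189,0,0],[-0.12,0,0,0,-237,0,0],[-0.15,0,0,0,-285,0,0],[-0.18,0,0,0,-333,0,0],[-0.21,0,0,0,-381,0,0],[-0.25,0,0,0,-425,0,0],[-0.25,0,0,0,-449,0,0]]]' 40
python3 -m pendant '[[[0,0,0,0,0,0,0],[0,0,0,0,0,0,0],[0,0,0,0,0,0,0]]]' 40
python3 - <<'E'
from h import *
plan(box(-8,-10,130),-78.)
p,d=camera('wrist'); cv2.imwrite('pics/w10.png',p)
E
```

```text
time_s: 22.45
eef_pos: [501.8, 258.5, 275.7]
orientation: [-23.5, 89.8, 168.4]
contact_force: [-0.2, 0.5, -2.3]
width: 0.162
time_s: 22.75
eef_pos: [503.9, 252.6, 276.5]
orientation: [45.3, 89.8, -123.2]
contact_force: [0.3, -0.6, -2.9]
width: 0.162
t 22.75 tcp [503.9 252.6 276.5] jaw -78.57 w 14.9 F [ 0.3 -0.6 -2.9]
turn [-0.01   0.002 -0.002] shift [146.5  -2.    0.9]
q [  14.   26.  -57.   99.   24.   68. -128.]
```

View pics/w10.png

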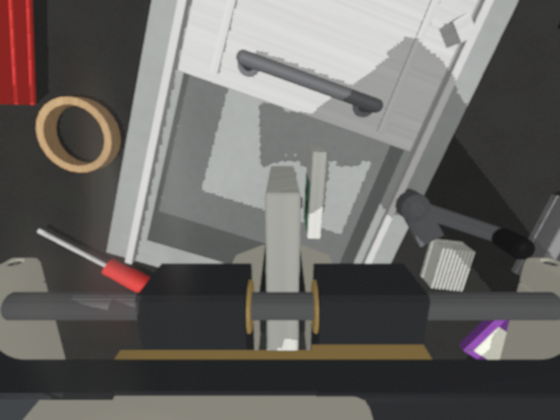

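```bash
python3 -m pendant '[[[0,0,0,20,-12,0,0],[0,0,0,60,-12,0,0],[0,0,0,105,-12,0,0],[0,0,0,138,-12,0,0],[0,0,0,147,-12,0,0],[0,0,0,147,-12,0,0],[0,0,0,147,-12,0,0.4],[0,0,0,147,-12,0,0.4],[0,0,0,147,-12,0,0.4],[0,0,0,147,-12,0,0.4]]]' 40
python3 -m pendant '[[[0,0,0,-40,0,0,0.4],[0,0,0,-90,0,0,0.4],[0,0,0,-140,0,0,0.4],[0,0,0,-145,0,0,0.4],[0,0,0,-145,0,0,0.4]]]' 40
python3 - <<'E'
from h import *
plan([488.7,-245.4,280],87.)
p,d=camera('wrist'); cv2.imwrite('pics/w11.png',p)
E
```

```text
time_s: 23.8
eef_pos: [502.8, 266.4, 132.5]
orientation: [169.7, 89.8, 1.2]
contact_force: [-0.2, 0.8, -0.2]
width: 0.392
time_s: 24.3
eef_pos: [502.8, 266.8, 278.4]
orientation: [172.0, 89.7, 3.5]
contact_force: [-0.4, 0.3, -0.7]
width: 0.4
t 24.3 tcp [502.8 266.8 278.4] jaw -78.51 w 36.8 F [-0.4  0.3 -0.7]
turn [ 0.253 -0.005 -0.   ] shift [ -1.8 499.1 115.9]
q [  12.   27.  -57.   99.   24.   68. -129.]
```

View pics/w11.png

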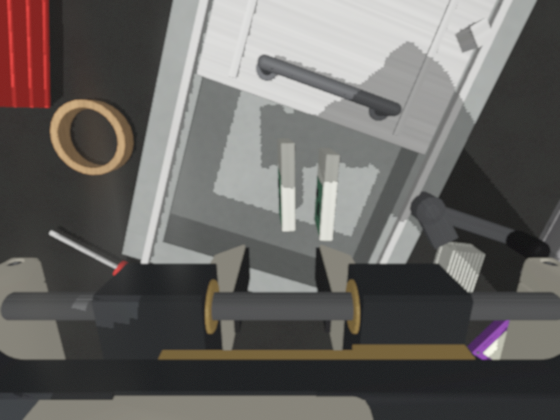

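```bash
python3 -m pendant '[[[0,0,0,0,48,11,0.4],[0,0,0,0,97,22,0.4],[0.03,0,0,0,145,34,0.4],[0.06,0,0,0,194,45,0.4],[0.09,0,0,0,243,56,0.4],[0.12,0,0,0,291,68,0.4],[0.15,0,0,0,340,79,0.35],[0.2,0,0,0,389,90,0.35],[0.25,0,0,0,437,102,0.35],[0.25,0,0,0,470,109,0.35]]]' 40
python3 -m pendant '[[[0,0,0,0,28,0,0.35],[0,0,0,0,28,0,0.35],[0,0,0,0,28,0,0.35],[0,0,0,0,28,0,0.35]]]' 40
python3 - <<'E'
from h import *
plan([488.7,-245.4,68],87.)
p,d=camera('wrist'); cv2.imwrite('pics/w12.png',p)
E
```

```text
time_s: 25.35
eef_pos: [486.3, -220.5, 274.2]
orientation: [8.5, 89.8, -174.7]
contact_force: [0.4, 0.1, -0.3]
width: 0.35
time_s: 25.75
eef_pos: [487.1, -242.3, 275.5]
orientation: [-56.3, 89.9, 121.0]
contact_force: [-0.3, 1.2, 0.3]
width: 0.35
t 25.75 tcp [ 487.1 -242.3  275.5] jaw -92.7 w 32.2 F [-0.3  1.2  0.3]
turn [0.005 0.001 0.001] shift [207.5   3.2  -1.9]
q [ 63.  21. -49. 102.  17.  65. -84.]
```

View pics/w12.png

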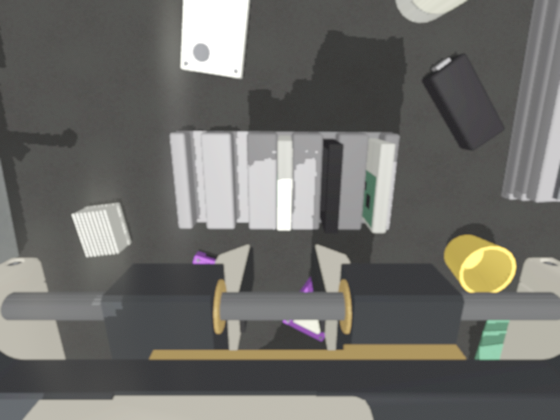

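```bash
python3 -m pendant '[[[0,0,0,30,3,-2,0.35],[0,0,0,75,3,-2,0.35],[0,0,0,120,3,-2,0.35],[0,0,0,165,3,-2,0.35],[0,0,0,197,3,-2,0.35],[0,0,0,208,3,-2,0.35],[0,0,0,208,3,-2,0.35],[0,0,0,208,3,-2,0],[0,0,0,208,3,-2,0],[0,0,0,208,3,-2,0]]]' 40
python3 -m pendant '[[[0,0,0,0,0,0,0],[0,0,0,-20,0,0,0],[0,0,0,-60,0,0,0],[0,0,0,-110,0,0,0],[0,0,0,-160,0,0,0],[0,0,0,-200,0,0,0],[0,0,0,-210,0,0,0],[0,0,0,-210,0,0,0],[0,0,0,-210,0,0,0]]]' 40
python3 - <<'E'
from h import *
plan(box(-8,45,275),-90.)
E
```

```text
time_s: 26.8
eef_pos: [490.8, -245.9, 70.1]
orientation: [-171.7, 89.8, 5.5]
contact_force: [0.6, 2.4, -2.6]
width: 0.158
time_s: 27.7
eef_pos: [487.9, -247.5, 277.0]
orientation: [20.0, 89.9, -162.8]
contact_force: [0.7, -0.4, -3.7]
width: 0.163
t 27.7 tcp [ 487.9 -247.5  277. ] jaw -92.86 w 15.0 F [ 0.7 -0.4 -3.7]
turn [-0.05   0.002 -0.001] shift [   1.7 -556.5    7. ]
q [ 64.  22. -49. 102.  18.  65. -84.]
```

```bash
python3 -m pendant '[[[-0.02,0,0,0,-45,0,0],[-0.04,0,0,0,-93,0,0],[-0.06,0,0,0,-142,0,0],[-0.09,0,0,0,-191,0,0],[-0.13,0,0,0,-240,0,0],[-0.17,0,0,0,-289,0,0],[-0.21,0,0,0,-338,0,0],[-0.25,0,0,0,-387,2,0],[-0.3,0,0,0,-436,4,0],[-0.35,0,0,0,-485,6,0]]]' 40
python3 -m pendant '[[[0,0,0,0,-30,-16,0],[0,0,0,0,-58,-20,0],[0,0,0,0,-58,-20,0],[0,0,0,0,-58,-20,0],[0,0,0,0,-58,-20,0]]]' 40
python3 - <<'E'
from h import *
plan(box(-8,40,132),-73.)
p,d=camera('wrist'); cv2.imwrite('pics/w13.png',p)
E
```

```text
time_s: 28.7
eef_pos: [505.9, 238.3, 275.4]
orientation: [20.3, 89.8, -142.4]
contact_force: [0.6, -1.0, -1.9]
width: 0.161
time_s: 29.2
eef_pos: [508.9, 297.0, 276.3]
orientation: [44.7, 89.8, -118.1]
contact_force: [0.5, 0.5, -2.1]
width: 0.157
t 29.2 tcp [508.9 297.  276.3] jaw -72.83 w 14.4 F [ 0.5  0.5 -2.1]
turn [ 0.003  0.002 -0.002] shift [144.3  -6.9  -1.5]
q [   9.   30.  -57.   96.   27.   70. -127.]
```

View pics/w13.png

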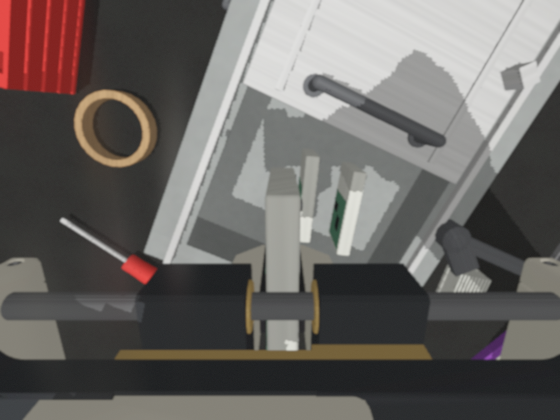

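```bash
python3 -m pendant '[[[0,0,0,20,-9,2,0],[0,0,0,60,-9,2,0],[0,0,0,105,-9,2,0],[0,0,0,138,-9,2,0],[0,0,0,144,-9,2,0],[0,0,0,144,-9,2,0],[0,0,0,144,-9,2,0.4],[0,0,0,144,-9,2,0.4],[0,0,0,144,-9,2,0.4],[0,0,0,144,-9,2,0.4]]]' 40
python3 -m pendant '[[[0,0,0,-40,0,0,0.4],[0,0,0,-90,0,0,0.4],[0,0,0,-140,0,0,0.4],[0,0,0,-145,0,0,0.4],[0,0,0,-145,0,0,0.4]]]' 40
python3 - <<'E'
from h import *
plan([480.4,-353.2,280],87.)
p,d=camera('wrist'); cv2.imwrite('pics/w14.png',p)
E
```

```text
time_s: 30.25
eef_pos: [505.3, 307.1, 135.5]
orientation: [165.2, 89.8, 2.4]
contact_force: [-0.8, 0.1, 0.3]
width: 0.395
time_s: 30.75
eef_pos: [505.3, 307.6, 281.6]
orientation: [171.9, 89.7, 9.1]
contact_force: [0.5, 0.2, -0.7]
width: 0.4
t 30.75 tcp [505.3 307.6 281.6] jaw -72.77 w 36.8 F [ 0.5  0.2 -0.7]
turn [ 0.353 -0.005  0.   ] shift [  0.9 623.8 219.5]
q [   8.   30.  -58.   95.   27.   70. -128.]
```

View pics/w14.png

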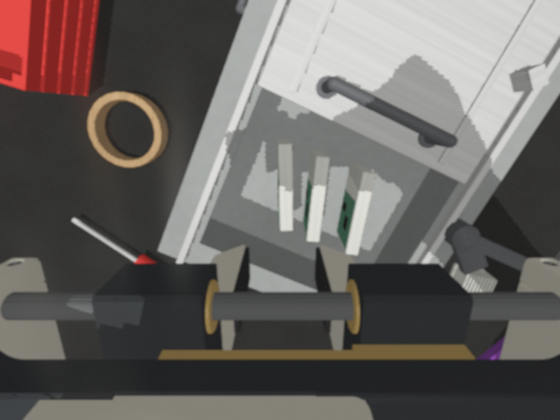

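```bash
python3 -m pendant '[[[0,0,0,0,46,16,0.4],[0,0,0,0,92,32,0.4],[0.03,0,0,0,138,48,0.4],[0.07,0,0,0,184,65,0.4],[0.11,0,0,0,230,81,0.4],[0.16,0,0,0,276,97,0.4],[0.21,0,0,0,322,113,0.35],[0.26,0,0,0,368,129,0.35],[0.31,0,0,0,414,145,0.35],[0.35,0,0,0,460,162,0.35]]]' 40
python3 -m pendant '[[[0,0,0,0,48,0,0.35],[0,0,0,0,96,0,0.35],[0,0,0,0,144,0,0.35],[0,0,0,0,172,0,0.35],[0,0,0,0,172,0,0.35],[0,0,0,0,172,0,0.35],[0,0,0,0,172,0,0.35]]]' 40
python3 - <<'E'
from h import *
plan([480.4,-353.2,68],87.)
p,d=camera('wrist'); cv2.imwrite('pics/w15.png',p)
E
```

```text
time_s: 31.8
eef_pos: [484.4, -182.6, 277.8]
orientation: [-4.8, 89.9, 172.2]
contact_force: [1.6, 0.1, 0.6]
width: 0.35
time_s: 32.5
eef_pos: [477.5, -350.3, 278.5]
orientation: [-70.3, 89.9, 107.1]
contact_force: [-0.0, 0.5, 0.2]
width: 0.347
t 32.5 tcp [ 477.5 -350.3  278.5] jaw -92.69 w 32.0 F [-0.   0.5  0.2]
turn [0.005 0.    0.001] shift [210.5   3.   -3.1]
q [ 70.  26. -48.  95.  21.  68. -76.]
```

View pics/w15.png

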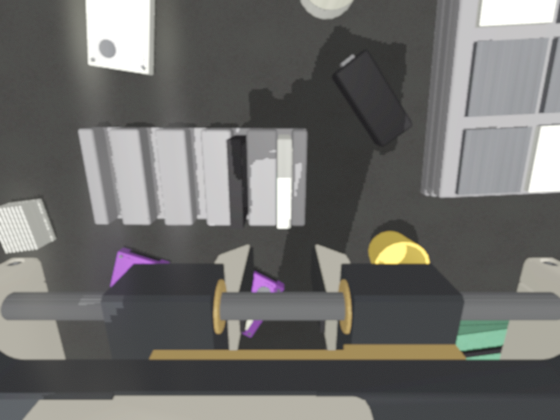

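```bash
python3 -m pendant '[[[0,0,0,30,3,-3,0.35],[0,0,0,75,3,-3,0.35],[0,0,0,120,3,-3,0.35],[0,0,0,165,3,-3,0.35],[0,0,0,200,3,-3,0.35],[0,0,0,211,3,-3,0.35],[0,0,0,211,3,-3,0.35],[0,0,0,211,3,-3,0],[0,0,0,211,3,-3,0],[0,0,0,211,3,-3,0]]]' 40
python3 -m pendant '[[[0,0,0,0,0,0,0],[0,0,0,-20,0,0,0],[0,0,0,-60,0,0,0],[0,0,0,-110,0,0,0],[0,0,0,-160,0,0,0],[0,0,0,-200,0,0,0],[0,0,0,-210,0,0,0],[0,0,0,-210,0,0,0],[0,0,0,-210,0,0,0]]]' 40
python3 - <<'E'
from h import *
plan(box(-8,68,275),-90.)
E
```

```text
time_s: 33.55
eef_pos: [482.2, -353.7, 70.4]
orientation: [-165.4, 89.8, 11.8]
contact_force: [0.3, 2.6, 0.8]
width: 0.164
time_s: 34.45
eef_pos: [479.2, -355.5, 277.4]
orientation: [22.9, 89.9, -160.0]
contact_force: [0.8, 0.4, -2.8]
width: 0.162
t 34.45 tcp [ 479.2 -355.5  277.4] jaw -92.84 w 14.9 F [ 0.8  0.4 -2.8]
turn [-0.05   0.001 -0.   ] shift [   2.1 -687.7    2.1]
q [ 70.  27. -48.  95.  21.  68. -76.]
```

```bash
python3 -m pendant '[[[-0.02,0,0,0,-45,0,0],[-0.04,0,0,0,-93,0,0],[-0.06,0,0,0,-142,0,0],[-0.08,0,0,0,-191,2,0],[-0.1,0,0,0,-240,4,0],[-0.12,0,0,0,-289,6,0],[-0.15,0,0,0,-338,8,0],[-0.18,0,0,0,-387,8,0],[-0.2,0,0,0,-436,8,0],[-0.22,0,0,0,-485,8,0]]]' 40
python3 -m pendant '[[[0,0,0,0,-45,-10,0],[0,0,0,0,-90,-20,0],[0,0,0,0,-109,-25,0],[0,0,0,0,-109,-25,0],[0,0,0,0,-109,-25,0],[0,0,0,0,-109,-25,0]]]' 40
python3 - <<'E'
from h import *
plan([501,241,132],-80.)
p,d=camera('wrist'); cv2.imwrite('pics/w16.png',p)
E
```

```text
time_s: 35.45
eef_pos: [494.9, 130.3, 276.2]
orientation: [19.5, 89.8, -150.7]
contact_force: [1.0, 0.3, -1.5]
width: 0.163
time_s: 36.05
eef_pos: [502.1, 239.1, 276.7]
orientation: [50.0, 89.8, -120.3]
contact_force: [-0.8, 0.0, -2.2]
width: 0.16
t 36.05 tcp [502.1 239.1 276.7] jaw -80.31 w 14.7 F [-0.8  0.  -2.2]
turn [-0.005  0.002 -0.002] shift [144.7  -2.4   0.5]
q [  17.   26.  -58.  100.   24.   68. -129.]
```

View pics/w16.png

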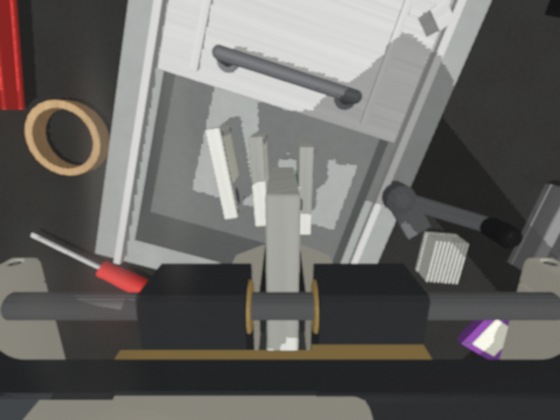

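```bash
python3 -m pendant '[[[0,0,0,20,-3,0,0],[0,0,0,60,-3,0,0],[0,0,0,105,-3,0,0],[0,0,0,138,-3,0,0],[0,0,0,146,-3,0,0],[0,0,0,146,-3,0,0],[0,0,0,146,-3,0,0.4],[0,0,0,146,-3,0,0.4],[0,0,0,146,-3,0,0.4],[0,0,0,146,-3,0,0.4]]]' 40
python3 -m pendant '[[[0,0,0,-40,0,0,0.5],[0,0,0,-90,0,0,0.7],[0,0,0,-140,0,0,1],[0,0,0,-160,0,0,1],[0,0,0,-160,0,0,1]]]' 40
python3 - <<'E'
from h import *
plan([661,-176,280],90)
p,d=camera('wrist'); cv2.imwrite('pics/w17.png',p)
p,d=camera('top'); cv2.imwrite('pics/t17.png',p)
E
```

```text
time_s: 37.1
eef_pos: [502.8, 244.2, 133.5]
orientation: [167.1, 89.8, -3.1]
contact_force: [0.0, -0.6, 0.8]
width: 0.394
time_s: 37.6
eef_pos: [503.5, 245.6, 296.6]
orientation: [-178.4, 89.5, 11.4]
contact_force: [0.5, -0.7, -0.5]
width: 0.791
t 37.6 tcp [503.5 245.6 296.6] jaw -80.21 w 72.8 F [ 0.5 -0.7 -0.5]
turn [ 0.171 -0.008  0.001] shift [ 17.2 442.2 -83.3]
q [  17.   25.  -59.   99.   23.   69. -129.]
```

View pics/w17.png

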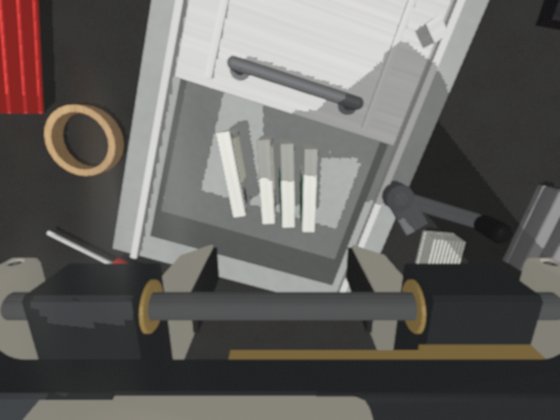

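View pics/t17.png

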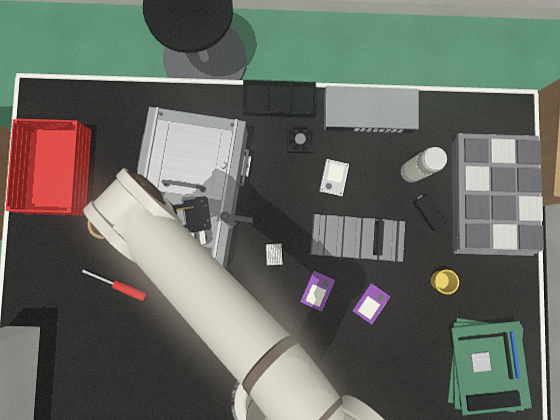

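```bash
python3 -m pendant '[[[0,0,0,0,46,-8,1],[0,0,0,0,93,-17,1],[0.04,0,0,0,140,-26,1],[0.08,0,0,0,187,-35,1],[0.12,0,0,0,234,-44,1],[0.17,0,0,0,281,-53,1],[0.22,0,0,0,328,-62,1],[0.28,0,0,0,375,-71,1],[0.34,0,0,0,420,-79,1],[0.38,0,0,0,442,-83,1]]]' 40
python3 -m pendant '[[[0,0,0,0,0,70,1],[0,0,0,0,0,70,1],[0,0,0,0,0,70,1],[0,0,0,0,0,70,1]]]' 40
python3 - <<'E'
from h import *
plan([661,-176,280],78.3)
p,d=camera('wrist'); cv2.imwrite('pics/w18.png',p)
E
```

```text
time_s: 38.7
eef_pos: [658.1, -183.8, 289.3]
orientation: [47.6, 89.8, -144.8]
contact_force: [0.8, -0.4, -0.6]
width: 1.003
time_s: 39.1
eef_pos: [589.8, -163.3, 291.4]
orientation: [61.0, 89.9, -131.0]
contact_force: [-0.2, 0.2, -0.5]
width: 0.999
t 39.1 tcp [ 589.8 -163.3  291.4] jaw -102.0 w 91.9 F [-0.2  0.2 -0.5]
turn [-0.005  0.    -0.001] shift [ 11.4  -2.4 -72.3]
q [  49.   28.  -49.   91.   23.   71. -107.]
```

View pics/w18.png

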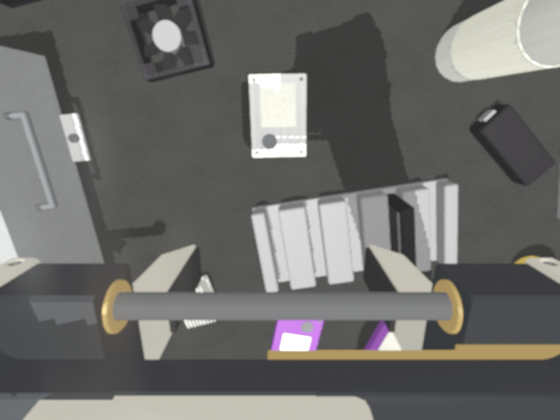

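```bash
cat > d5.py <<'E'
from h import *
c=calibration('wrist'); p,d=camera('wrist')
vv,uu=np.mgrid[0:420,0:560]
P=(np.stack([(uu-c['cx'])/c['fx'],(vv-c['cy'])/c['fy'],np.ones(uu.shape)],-1)*d[...,None])@Rm(c['orientation']).T+c['xyz']
m=((P[...,2]>8)&(P[...,2]<22)&(d>0)&(p.min(2)>50)).astype(np.uint8)
m=cv2.morphologyEx(m,cv2.MORPH_CLOSE,np.ones((5,5)))
n,l,st,_=cv2.connectedComponentsWithStats(m)
for i in range(1,n):
    if st[i,4]>1500:
        Q=P[l==i]; Q=Q[(Q[:,2]>8)&(Q[:,2]<22)]; r=cv2.minAreaRect(Q[:,:2].astype(np.float32)); print(st[i],Q.mean(0).round(1),r)
E
python3 d5.py
```

```text
[ 138    5   62   66 2084] [778.7 -70.4  14.7] ((778.7474975585938, -67.61506652832031), (68.4849853515625, 68.71723175048828), 89.0478515625)
[  33   54   69  209 1743] [671.1 106.5  14.8] ((653.9498291015625, 101.03204345703125), (19.7330322265625, 278.55322265625), 83.07269287109375)
[ 250   74   57   84 4583] [ 664.9 -175.7   16. ] ((662.876220703125, -175.01983642578125), (70.07640075683594, 100.8900375366211), 79.3573989868164)
[ 254  179  196  103 4121] [ 496.1 -239.6   11. ] ((483.17340087890625, -245.7037811279297), (267.5624694824219, 120.69574737548828), 86.87348175048828)
```

```bash
python3 -c "
from h import *
plan([662.9,-175,26.5],79.4)"
```

```text
t 39.2 tcp [ 590.8 -163.2  292.1] jaw -101.99 w 92.1 F [-0.4  0.2 -0.3]
turn [-0.024 -0.001 -0.   ] shift [265.7  -3.5 -72.7]
q [  49.   28.  -49.   91.   23.   71. -107.]
```

```bash
python3 -m pendant '[[[-0.024,0,0,30,-3,-40,1],[-0.024,0,0,60,-3,-72,1],[-0.024,0,0,105,-3,-73,1],[-0.024,0,0,150,-3,-73,1],[-0.024,0,0,190,-3,-73,1],[-0.024,0,0,220,-3,-73,1],[-0.024,0,0,235,-3,-73,1],[-0.024,0,0,235,-3,-73,1],[-0.024,0,0,235,-3,-73,1]]]' 40
python3 - <<'E'
from h import *
plan([662.9,-175,26.5],79.4)
p,d=camera('wrist'); cv2.imwrite('pics/w19.png',p)
E
```

```text
time_s: 40.1
eef_pos: [663.8, -175.1, 58.7]
orientation: [176.2, 89.8, -14.4]
contact_force: [0.9, 0.2, 1.3]
width: 1.004
t 40.1 tcp [ 663.8 -175.1   58.7] jaw -100.6 w 92.4 F [0.9 0.2 1.3]
turn [-0.    -0.003 -0.   ] shift [32.2  0.1  1. ]
q [  39.   49.  -40.   90.   37.   54. -114.]
```

View pics/w19.png

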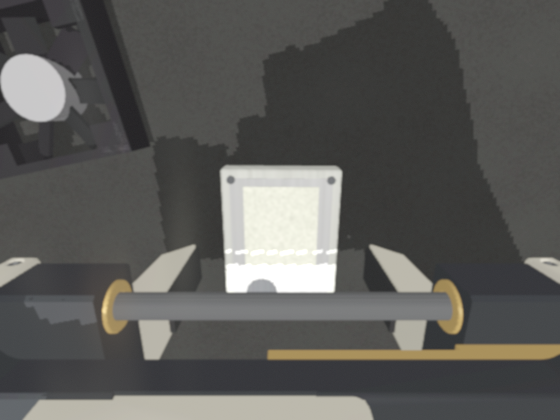

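```bash
python3 -m pendant '[[[0,0,0,15,0,1,1],[0,0,0,26,0,1,1],[0,0,0,31,0,1,1],[0,0,0,31,0,1,1],[0,0,0,31,0,1,0.5],[0,0,0,31,0,1,0.5],[0,0,0,31,0,1,0.5],[0,0,0,31,0,1,0.5],[0,0,0,31,0,1,0.5],[0,0,0,31,0,1,0.5]]]' 40
python3 -m pendant '[[[0,0,0,0,0,0,0.5],[0,0,0,-20,0,0,0.5],[0,0,0,-60,0,0,0.5],[0,0,0,-110,0,0,0.5],[0,0,0,-160,0,0,0.5],[0,0,0,-200,0,0,0.5],[0,0,0,-240,0,0,0.5],[0,0,0,-240,0,0,0.5],[0,0,0,-240,0,0,0.5]]]' 40
python3 - <<'E'
from h import *
plan(box(-8,-15,275),-80.)
p,d=camera('wrist'); cv2.imwrite('pics/w20.png',p)
E
```

```text
time_s: 41.15
eef_pos: [661.6, -175.0, 26.7]
orientation: [161.1, 89.9, -29.5]
contact_force: [0.1, 0.4, -0.2]
width: 0.757
time_s: 42.05
eef_pos: [661.7, -175.0, 268.9]
orientation: [159.3, 89.8, -31.3]
contact_force: [0.2, -0.1, -2.6]
width: 0.76
t 42.05 tcp [ 661.7 -175.   268.9] jaw -100.61 w 69.9 F [ 0.2 -0.1 -2.6]
turn [-0.36  -0.004 -0.002] shift [  -7.6 -387.3  235.1]
q [  42.   37.  -47.   82.   27.   73. -107.]
```

View pics/w20.png

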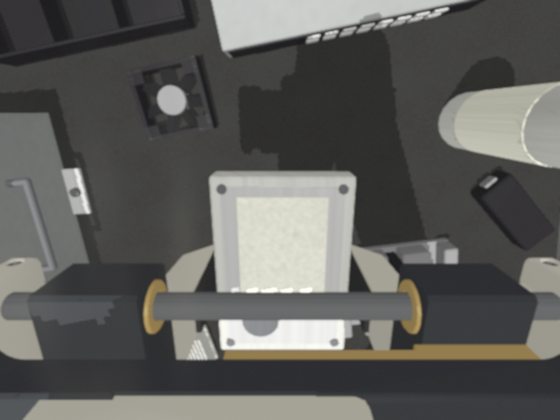

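```bash
python3 -m pendant '[[[-0.02,0,0,-8,-40,24,0.5],[-0.05,0,0,-8,-81,49,0.5],[-0.09,0,0,-8,-122,74,0.5],[-0.13,0,0,-8,-163,99,0.5],[-0.17,0,0,-8,-204,124,0.5],[-0.21,0,0,-8,-245,149,0.5],[-0.25,0,0,-8,-286,174,0.5],[-0.29,0,0,-8,-327,199,0.5],[-0.33,0,0,-8,-365,222,0.5],[-0.36,0,0,-8,-387,235,0.5]]]' 40
python3 -m pendant '[[[0,0,0,0,0,0,0.5],[0,0,0,0,0,0,0.5],[0,0,0,0,0,0,0.5]]]' 40
python3 - <<'E'
from h import *
plan(box(-8,-15,130),-80.)
p,d=camera('wrist'); cv2.imwrite('pics/w21.png',p)
E
```

```text
time_s: 43.1
eef_pos: [498.1, 252.1, 273.0]
orientation: [-3.7, 89.9, -173.3]
contact_force: [0.1, -0.0, -2.4]
width: 0.758
time_s: 43.4
eef_pos: [501.8, 246.8, 273.0]
orientation: [56.2, 89.9, -113.9]
contact_force: [-0.3, -0.2, -2.3]
width: 0.755
t 43.4 tcp [501.8 246.8 273. ] jaw -80.1 w 69.4 F [-0.3 -0.2 -2.3]
turn [-0.002  0.001 -0.002] shift [143.   -2.4  -0.6]
q [  16.   27.  -59.  100.   25.   67. -130.]
```

View pics/w21.png

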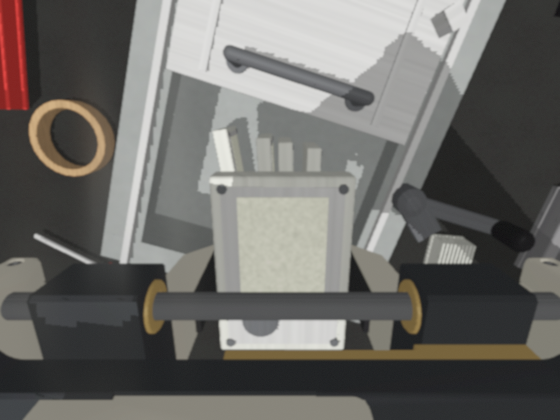

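```bash
python3 -m pendant '[[[0,0,0,20,-4,0,0.5],[0,0,0,60,-4,0,0.5],[0,0,0,105,-4,0,0.5],[0,0,0,140,-4,0,0.5],[0,0,0,150,-4,0,0.5],[0,0,0,150,-4,0,0.5],[0,0,0,150,-4,0,0.5],[0,0,0,150,-4,0,0.95],[0,0,0,150,-4,0,0.95],[0,0,0,150,-4,0,0.95]]]' 40
python3 -m pendant '[[[0,0,0,0,0,0,0.95],[0,0,0,-40,0,0,0.95],[0,0,0,-90,0,0,0.95],[0,0,0,-140,0,0,0.5],[0,0,0,-150,0,0,0],[0,0,0,-150,0,0,0]]]' 40
python3 - <<'E'
from h import *
plan(box(120,0,270),-80.)
p,d=camera('wrist'); cv2.imwrite('pics/w22.png',p)
E
```

```text
time_s: 44.45
eef_pos: [502.0, 252.9, 125.6]
orientation: [170.9, 89.8, 0.9]
contact_force: [0.7, 0.6, -0.1]
width: 0.937
time_s: 45.05
eef_pos: [502.1, 253.4, 276.6]
orientation: [175.5, 89.7, 5.5]
contact_force: [0.6, 0.5, -0.7]
width: 0.741
t 45.05 tcp [502.1 253.4 276.6] jaw -80.0 w 68.2 F [ 0.6  0.5 -0.7]
turn [ 0.    -0.006 -0.   ] shift [   7.4   26.3 -126. ]
q [  15.   27.  -59.  100.   25.   68. -131.]
```

View pics/w22.png

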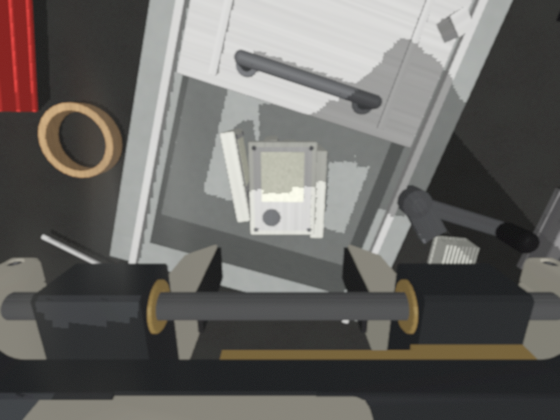

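```bash
python3 -m pendant '[[[0,0,0,0,9,-45,0],[0,0,0,0,18,-90,0],[0,0,0,0,27,-132,0],[0,0,0,0,27,-132,0],[0,0,0,0,27,-132,0],[0,0,0,0,27,-132,0]]]' 40
python3 - <<'E'
from h import *
plan(box(125,0,182),-80.)
p,d=camera('wrist'); cv2.imwrite('pics/w23.png',p)
c=calibration('wrist'); s=sense(); T=Rm(s['orientation']); print(proj(c,s['eef_pos']+25*T[:,0]),proj(c,box(95,0,172)))
E
```

```text
time_s: 45.7
eef_pos: [633.7, 249.6, 272.6]
orientation: [18.8, 89.8, -151.0]
contact_force: [0.2, 0.8, 0.4]
width: 0.171
t 45.7 tcp [633.7 249.6 272.6] jaw -79.86 w 15.7 F [0.2 0.8 0.4]
turn [ 0.002  0.003 -0.001] shift [90.6  1.  -2.1]
q [   9.   39.  -53.   82.   31.   75. -125.]
[281.43403023 260.84198085] [272.40461187 247.78123695]
```

View pics/w23.png

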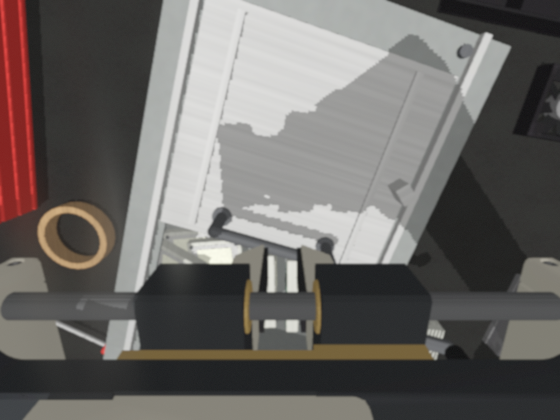

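```bash
python3 -m pendant '[[[0,0,0,20,0,-8,0],[0,0,0,55,0,-8,0],[0,0,0,85,0,-8,0],[0,0,0,91,0,-8,0],[0,0,0,91,0,-8,0],[0,0,0,91,0,-8,0]]]' 40
python3 - <<'E'
from h import *
plan(box(-55,0,182),-80.)
E
```

```text
time_s: 46.35
eef_pos: [644.1, 251.0, 184.8]
orientation: [178.3, 89.8, 8.4]
contact_force: [0.5, 0.2, 0.2]
width: 0.007
t 46.35 tcp [644.1 251.  184.8] jaw -79.96 w 0.6 F [0.5 0.2 0.2]
turn [ 0.001 -0.003 -0.   ] shift [  2.3 -50.6 181.2]
q [   8.   44.  -50.   85.   35.   67. -128.]
```

```bash
python3 -m pendant '[[[0,0,0,3,-3,10,0],[0,0,0,3,-7,24,0],[0,0,0,3,-11,40,0],[0,0,0,3,-16,57,0],[0,0,0,3,-21,74,0],[0,0,0,3,-25,91,0],[0,0,0,3,-30,108,0],[0,0,0,3,-35,125,0],[0,0,0,3,-39,141,0],[0,0,0,3,-43,154,0]]]' 40
python3 - <<'E'
from h import *
plan(box(-55,0,182),-80.)
E
python3 -m pendant '[[[0,0,0,0,-3,9,0],[0,0,0,0,-5,18,0],[0,0,0,0,-7,25,0],[0,0,0,0,-9,31,0],[0,0,0,0,-9,34,0],[0,0,0,0,-9,34,0],[0,0,0,0,-9,34,0]]]' 40
python3 - <<'E'
from h import *
plan(box(-55,0,182),-80.)
E
```

```text
time_s: 47.35
eef_pos: [485.4, 267.6, 182.3]
orientation: [-170.6, 89.6, 19.5]
contact_force: [4.7, 2.8, 1.0]
width: 0.004
t 47.35 tcp [485.4 267.6 182.3] jaw -79.96 w 0.4 F [4.7 2.8 1. ]
turn [ 0.001 -0.007  0.001] shift [ 0.1 -6.6 27.8]
q [  10.   32.  -55.  106.   31.   58. -138.]
time_s: 48.05
eef_pos: [456.3, 269.2, 181.8]
orientation: [-172.2, 89.3, 17.6]
contact_force: [19.0, 3.9, -5.9]
width: 0.006
t 48.05 tcp [456.3 269.2 181.8] jaw -80.22 w 0.5 F [19.   3.9 -5.9]
turn [-0.004 -0.013  0.002] shift [-0.2  0.  -0.5]
q [  11.   30.  -56.  110.   30.   56. -140.]
```

```bash
python3 -m pendant '[[[0,0,0,0,0,-4,0],[0,0,0,-30,0,-8,0],[0,0,0,-80,0,-8,0.3],[0,0,0,-80,30,-10,0.45],[0,0,0,-80,78,-10,0.45],[0,0,0,-80,126,-10,0.45],[0,0,0,-80,174,-10,0.45],[0,0,0,-80,200,-10,0.45],[0,0,0,-80,200,-10,0.45],[0,0,0,-80,200,-10,0.45]]]' 20
python3 - <<'E'
from h import *
plan([517.7,54.7,182],-90)
for n in ['wrist','top']:
    p,d=camera(n); cv2.imwrite(f'pics/{n}24.png',p)
crop(cv2.imread('pics/top24.png'),110,95,290,280,3.2,'t24.png')
E
```

```text
time_s: 49.05
eef_pos: [492.8, 73.1, 259.7]
orientation: [18.4, 89.9, -151.7]
contact_force: [0.5, 0.3, 0.0]
width: 0.448
t 49.05 tcp [492.8  73.1 259.7] jaw -80.08 w 41.2 F [0.5 0.3 0. ]
turn [ 0.173  0.002 -0.001] shift [ 77.7  22.3 -21.5]
q [  40.   21.  -62.  109.   21.   63. -111.]
```

View pics/wrist24.png

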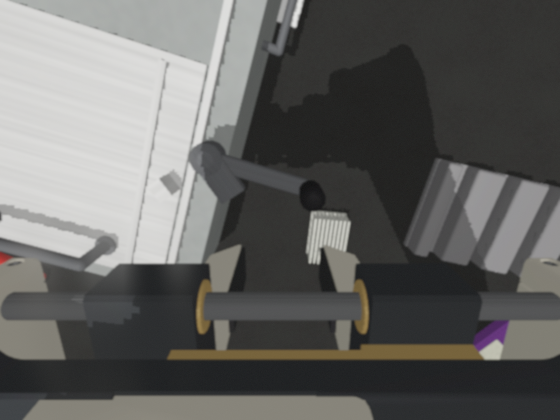

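View pics/t24.png

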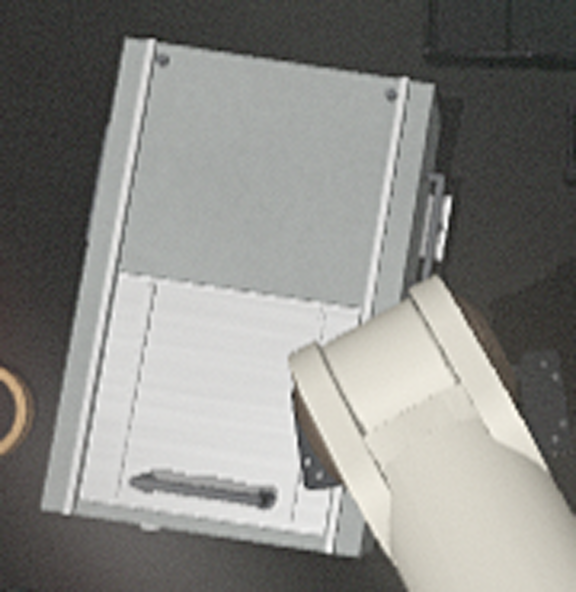

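Run:
```python
from h import *
c=calibration('wrist');p,d=camera('wrist')
pts=np.array([dpt(c,u,v,d) for v in range(170,220,2) for u in range(290,335,2) if d[v,u]>0])
t=pts[pts[:,2]>176];print(len(t),t.mean(0),t.min(0),t.max(0))
plan([*((t.min(0)+t.max(0))/2)[:2],180],-88)
```

```text
127 [517.71168729  54.7766021  180.91237179] [508.52501613  45.42783665 176.17491864] [525.38641221  63.14906404 183.8386629 ]
t 49.2 tcp [493.1  75.3 260.3] jaw -79.82 w 41.6 F [-0.4  0.6 -0.1]
turn [ 0.143  0.    -0.   ] shift [ 80.3  24.9 -19.8]
q [  40.   21.  -62.  109.   21.   63. -111.]
```

```bash
python3 -m pendant '[[[0,0,0,0,25,-20,0.45],[0,0,0,0,25,-20,0.45],[0,0,0,35,25,-20,0.45],[0,0,0,70,25,-20,0.45],[0,0,0,80,25,-20,0.45],[0,0,0,80,25,-20,0.45],[0,0,0,80,25,-20,0.1],[0,0,0,80,25,-20,0.1],[0,0,0,80,25,-20,0.1],[0,0,0,80,25,-20,0.1]]]' 15
python3 - <<'E'
from h import *
plan([443,147.5,180])
# arc waypoints in tool axes: pivot from geometry
s=sense();T=Rm(s['orientation']);k0=s['eef_pos']
a=np.radians(BY)
for deg in range(10,96,10):
    t=np.radians(deg) # from -y toward -x
    b=np.array([-85*np.sin(t),85*(1-np.cos(t))]) # box dx,dy
    w=np.array([b[0]*np.cos(a)-b[1]*np.sin(a),b[0]*np.sin(a)+b[1]*np.cos(a),0]); print(deg,(T.T@w).round(1))
E
```

```text
time_s: 50.2
eef_pos: [518.7, 55.1, 181.7]
orientation: [-151.3, 89.8, 38.8]
contact_force: [-0.8, 6.6, 0.7]
width: 0.193
t 50.2 tcp [518.7  55.1 181.7] jaw -79.91 w 17.8 F [-0.8  6.6  0.7]
turn [0. 0. 0.] shift [   1.7 -104.3   58.3]
q [  35.   29.  -56.  110.   29.   56. -114.]
10 [-0.  -5.5 13.8]
20 [ -0.1 -13.2  26.4]
30 [ -0.1 -23.   37.5]
40 [ -0.1 -34.7  46.7]
50 [ -0.1 -47.7  53.7]
60 [ -0.1 -61.7  58.4]
70 [ -0.1 -76.4  60.6]
80 [ -0.  -91.2  60.2]
90 [   0.  -105.7   57.2]
```

```bash
python3 -m pendant '[[[0,0,0,0,-5.5,14,0.1],[0,0,0,0,-13,26.5,0.1],[0,0,0,0,-23,37.5,0.1],[0,0,0,0,-34.7,46.7,0.1],[0,0,0,0,-47.7,53.7,0.1],[0,0,0,0,-61.7,58.4,0.1],[0,0,0,0,-76.4,60.6,0.1],[0,0,0,0,-91,60,0.1],[0,0,0,0,-105.7,57,0.1],[0,0,0,0,-112,55,0.1]]]' 15
python3 -m pendant '[[[0,0,0,0,0,0,0.1],[0,0,0,0,0,0,0.1],[0,0,0,0,0,0,0.1]]]' 15
python3 - <<'E'
from h import *
plan([443,147.5,180])
p,d=camera('wrist'); cv2.imwrite('pics/w25.png',p)
E
```

```text
time_s: 51.2
eef_pos: [441.6, 150.3, 179.5]
orientation: [55.3, 89.4, -114.6]
contact_force: [-7.4, -19.3, 13.8]
width: 0.196
time_s: 51.5
eef_pos: [441.7, 149.9, 179.6]
orientation: [49.6, 89.5, -120.4]
contact_force: [-5.6, -9.5, 9.6]
width: 0.196
t 51.5 tcp [441.7 149.9 179.6] jaw -80.05 w 18.0 F [-5.6 -9.5  9.6]
turn [0. 0. 0.] shift [-0.3  2.6 -0.9]
q [  27.   24.  -59.  117.   27.   53. -126.]
```

View pics/w25.png

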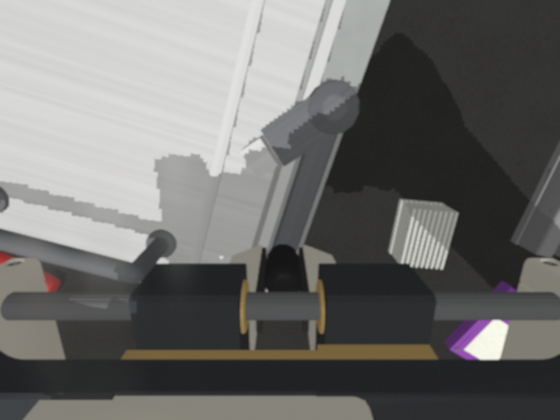

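Lever at its stop with the nose in front of the keeper. Release, retreat upward and away, check.

```bash
python3 -m pendant '[[[0,0,0,0,4,-1,0.1],[0,0,0,0,4,-1,0.5],[0,0,0,0,4,-1,0.5],[0,0,0,0,4,-1,0.5],[0,0,0,-40,4,-1,0.5],[0,0,0,-90,4,-1,0.5],[0,0,0,-110,4,-1,0.5],[0,0,0,-110,4,-1,0.5]]]' 15
python3 -m pendant '[[[0,0,0,0,45,-10,0.5],[0,0,0,0,90,-20,0.5],[0,0,0,0,135,-30,0.5],[0,0,0,0,180,-40,0.5],[0,0,0,0,225,-50,0.5],[0,0,0,0,270,-40,0.5],[0,0,0,0,315,-40,0.5],[0,0,0,0,360,-40,0.5],[0,0,0,0,380,-40,0.5],[0,0,0,0,380,-40,0.5]]]' 15
python3 - <<'E'
from h import *
plan([443,147.5,180])
for n in ['scene','top']:
    p,d=camera(n); cv2.imwrite(f'pics/{n}26.png',p)
crop(cv2.imread('pics/top26.png'),110,95,290,280,3.2,'t26.png')
E
```

```text
time_s: 52.35
eef_pos: [448.1, 150.5, 293.4]
orientation: [168.4, 89.6, -1.6]
contact_force: [0.5, -0.4, -1.4]
width: 0.504
time_s: 53.35
eef_pos: [550.7, -222.0, 288.5]
orientation: [-5.3, 89.9, -175.6]
contact_force: [-0.1, -0.1, 0.6]
width: 0.495
t 53.35 tcp [ 550.7 -222.   288.5] jaw -80.35 w 45.6 F [-0.1 -0.1  0.6]
turn [0. 0. 0.] shift [ 108.6 -382.3   44.1]
q [ 60.  29. -56.  94.  25.  71. -82.]
```

View pics/t26.png

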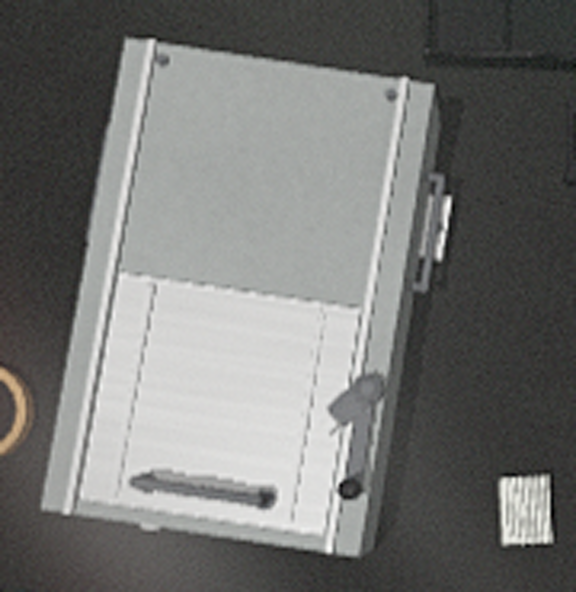

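View pics/scene26.png

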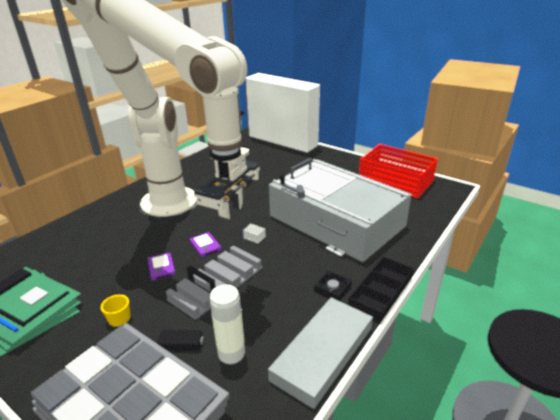

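View pics/top26.png

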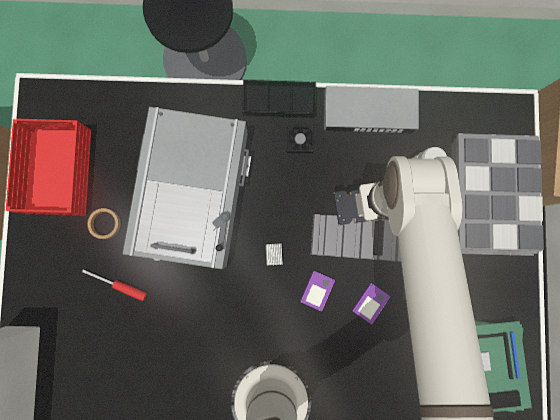

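Run:
```python
from h import *
a=cv2.imread('pics/top0.png').astype(int);b=cv2.imread('pics/top26.png').astype(int)
print('box diff',np.abs(a-b)[100:275,120:255].mean(), np.abs(a-b)[225:260,140:210].mean(), 'lever',np.abs(a-b)[205:255,210:235].mean())
print(hand_in())
```

```text
box diff 2.885417989417989 2.2268027210884354 lever 3.4874666666666667
the job is handed in; nothing more can be done
None
```

The job is done and handed in at about 53 s of the 210 s allowed. All five drives are in the lock box: the four from the rack and the white one from the bench.

- **Lock and hatch:** I turned the cam lever out to its stop and slid the hatch fully open. After the drives were in, I slid the hatch shut (19 N against its stop) and turned the lever back until it stopped.
- **Drives:** The four rack drives stand upright in the box, and the bench drive lies flat on top of them, which by calculation clears the roof. The purple look-alikes were left alone.
- **Last checks:** In the final overhead picture, the hatch, handle and lever match the starting picture, with only noise-level differences. The knob sits about one pixel off in that view. The bracket is still in its slot, and the other things I could see are where they were. The arm hid the cup and the power adapter from above, but the side view showed both in place. The grip held on every carry, and no check failed.

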